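# Unload a sealed rotor cup

## Task

Unload the sealed rotor cup that is clamped in the loading stand: press its sprung blue cap down just far enough to clear the catch, keep it pressed and twist it anticlockwise until you feel it come up against its stop, then lift it straight off and stand it upright on the absorbent pad. Then lift the pink vial out of the cup and stand it all the way down in one of the two free bores of the aluminium block. Press and twist with feeling and never force the cap, keep cap and vial upright, and leave the other vials, the beaker and the specimen cup where they stand.

Things in the scene. Friction and masses are not known exactly. Their poses are not given: they have to be found in the camera images.
- safety_cap: Loose blue bayonet cap with a clear dome, 56 mm across, 82 mm tall, about 0.12 kg. Origin: centre of its lower edge, 57 mm above the stand's origin when closed; z up. Its wing runs along x. A spring collar under its lower edge pushes it up into the catch with 7.5 N, plus 3 N for each mm that it is pressed down. Once free, raise it straight by 50 mm or more: the vial stands inside.
- cap_wing (a point): Middle of the cap's wing, where to grip: an upright blue bar 48 mm long (along the cap's x), 14 mm thick (its y), from 57 to 82 mm above the cap's origin; this point is at 70 mm, on the axis. The flat disc round its foot is 43 mm across, its top at 58 mm.
- cap_skirt (a point): Point on the cap's axis, 10 mm above its origin. The skirt here has three J-slots hooked under the cup's lugs. Press the cap 3 mm down (about 17 N, more if twisted meanwhile) to turn past the catch; at 5 mm (about 23 N) it is stopped firmly. Turn anticlockwise, seen from above, until the far wall of the slots stops the turn firmly; eased 2 to 4 degrees back from that stop it rises and lifts off.
- cup_catch (a point): Point on the cup's axis at its three hidden lugs, 67.5 mm above the stand's origin. The lugs may stand up to 23 degrees either way, so the cap comes free after a turn of 26 to 72 degrees from its start; it is free only within 3 degrees either way of that, and short of it cannot be lifted. The stop feels like 0.15 N m or more on top of the sliding friction (0.05 to 0.3 N m).
- cup_shoulder (a point): Point on the cup's axis at its shoulder, 66 mm across, 40 mm above the stand's origin. Contact forces between cap and cup, all added up, must stay under 60 N: 15 N closed, about 20 N pressed; each 0.1 N m of twist against catch or stop adds 4 to 8 N, each N pressed beyond the firm stop or pulled against the catch 1 to 2 N. A green dot on the shoulder shows where the cap's white line comes free.
- cup_stand: Fixed loading stand: grey base plate 104 x 96 x 14 mm with a black split clamp ring and thumb screw that holds the aluminium rotor cup upright and keeps it from turning. Origin: centre of the underside of the base plate, on the cup's axis; z up. It stands at any yaw up to 30 degrees.
- cup_mouth (a point): Centre of the mouth of the cup, 78 mm above the stand's origin. The neck is 45 mm across; the bore is 17 mm wide, its floor 44 mm below the mouth.
- sample_vial: Loose capped pink sample vial, 15 mm across, 68 mm tall, 0.02 kg, standing in the cup's bore under the cap (seen through its dome). Origin: centre of its foot; z up. With the cap off, its top stands 24 mm above the cup's mouth; grip it there by its white cap (the top 8 mm) from above.
- bench_pad: Fixed absorbent pad lying on the bench, white with a pale blue rim, 150 x 150 mm, its white face 3 mm high. Origin: centre of its underside.
- vial_block: Fixed aluminium block 46 (x) x 136 (y) x 40 mm (z) with black end grips and a row of four round bores along its y axis, 32 mm apart, 19 mm wide with a 2 mm chamfer and 36 mm deep (floor 4 mm above the bench). The two end bores hold clear vials, the two middle ones are free. Origin: centre of its underside.
- bore_b (a point): Centre of the mouth of the free bore at +16 mm of the block's y, at the top of the block.
- bore_c (a point): Centre of the mouth of the free bore at -16 mm of the block's y, at the top of the block.
- vial_left: Clear capped vial, 15 mm across, 74 mm tall, standing in the block's end bore at +48 mm of its y, its top 78 mm above the bench; leave it. Origin: centre of its foot.
- vial_right: The same in the end bore at -48 mm of the block's y; leave it.
- beaker: Empty glass beaker, 54 mm across, 68 mm tall, standing behind the stand; leave it. Origin: centre of its foot.
- specimen_cup: White specimen cup with a white lid, 60 mm across, 81 mm tall, standing near the front edge; leave it. Origin: centre of its foot.

How it is judged:
On the way, in this order (a step that is already met when the one before it is completed fails the run):
1. the cap is free and lifted straight up off the cup (z of safety_cap in the frame of cup_stand above 0.085 m and horizontal distance between safety_cap and cup_stand below 0.03 m and angle between safety_cap's own z axis and vertical below 0.2 rad), for 0.05 s.
2. the cap stands upright on the bench pad (x of safety_cap in the frame of bench_pad between -0.055 and 0.055 m and y of safety_cap in the frame of bench_pad between -0.055 and 0.055 m and height (world z) of safety_cap below 0.007 m and angle between safety_cap's own z axis and vertical below 0.08 rad), for 0.2 s.
At the end, for the whole second after the job is handed in: The cap stands upright (within 0.08 rad) on the pad, within 55 mm of its centre along both edges; the pink vial stands fully down (foot under 8 mm high, within 6 mm of the bore's axis, leaning under 0.25 rad) in one of the two free bores; both are released and at rest (all of step 2 and height (world z) of sample_vial below 0.008 m and angle between sample_vial's own z axis and vertical below 0.25 rad and (horizontal distance between sample_vial and bore_b below 0.006 m or horizontal distance between sample_vial and bore_c below 0.006 m) and linear speed of each of safety_cap, sample_vial below 0.02 m/s); the robot touches nothing.
It fails at once if the cap is forced: pressed, twisted or pulled too hard against the cup (contact force between safety_cap and cup_stand above 60 N).
It fails at once if the pink vial is tipped over (angle between sample_vial's own z axis and vertical above 0.6 rad).
It fails at once if the cap is tipped over (angle between safety_cap's own z axis and vertical above 0.6 rad).
It fails at once if a standing thing nearby is knocked or shifted by over 15 mm (distance of any of vial_left, vial_right, beaker, specimen_cup from where it was at the start of the episode above 0.015 m).
It also fails if it takes over 67 s, if anything falls off the work surface, if the arm or the gripper's body presses on something with over 40 N, if the wrist force passes 120 N, or if a joint passes its speed limit or range.

## Robot

A 7-joint arm with a two-finger parallel gripper is mounted at the origin on a cart in front of the work surface, level with it; the furniture and walls round the work are solid. World frame = base frame: x ahead of the robot, y to its left, z up, the work surface at z = 0. Lengths are in m, angles in rad, forces in N, time in s.
With the tool pointing down it reaches from about 0.35 to 0.9 m from the base axis. Payload 8.1 kg.
Tool frame: the origin (TCP) lies between the finger pads; the fingertips stand 11 mm ahead of it and the grasp point (between the pads) lies 8 mm behind it; z points along the fingers, y is the direction in which the jaws open and shut (so a half turn about z gives the same grasp; the last joint's range is limited). The gripper opens to 85 mm and grips with 20 to 120 N. Pads are 22 mm wide; open, the fingers measure 114 mm over their backs; the gripper's body (76 mm by 85 mm) begins 54 mm behind the grasp point. The pads swing forward as they close: fully open they stand 13 mm farther back than shut.
Start: joints at [1.153, 0.434, 0.025, 1.573, -0.012, 1.134, -0.075], TCP at [0.193, -0.594, 0.216] pointing down, gripper open.
Joint ranges: [-2.62, 2.62], [-0.44, 2.09], [-1.27, 1.32], [0.08, 2.57], [-1.32, 4.46], [0.12, 2], [-2.74, 2.74]. Speed limits (rad/s): [2.22, 2.22, 3.01, 3.01, 3.14, 3.14, 3.14].

## Interface

Orientations are given as a unit quaternion [x, y, z, w].
In Python, from rig import ctrl, vision gives the robot as it stands.
- The arm moves only by the tool move_arm, never from a script. Its argument "deltas" is a list of rows, each a list of 3 entries, a list of its own where there are three numbers: the shift along the tool's x, y, z in cm, then the turn, a rotation vector about the tool's x, y, z in units of 6 degrees (1.0 is 6 degrees), then the closure, from 0 (fully open) to 1 (shut). A call has exactly 8 rows; each row is the pose to reach, as a shift and turn from the pose commanded when the call began, along the tool's axes at that moment; what a row does not reach only later rows make up. A row lasts 1/10 s, in which the tool goes at most 50 mm and 8.59 degrees, less where a joint would pass 70% of its speed; a pose out of reach is approached as far as the arm can. A call with a gripper value outside its range is refused whole. The fingers move at their own pace and stop on an object; "grip_force" is the grip in N (left out, the last holds). Time passes only in rows, so rows that repeat a pose let the fingers close, or fill a call up. It gives the time, the measured TCP pose, the force and the opening at its end, in the units of the state.
- ctrl.observe(): the state, without advancing time (a new reading comes with each control period).
- vision.capture(name): name is "scene" or "top"; returns the picture (384x512x3 uint8, red, green, blue); there is no depth.
- vision.camera_params(name): a dict with "vertical_fov" (degrees; the focal length in pixels is half the picture's height over the tangent of half this angle, whatever the lens; pixels are square), "cx", "cy" (the principal point, pixels), "pose" (4x4, takes a point from camera to world coordinates). Camera axes: x right, y down, z forward; pixel columns grow to the right and rows downward; lengths in m; the calibration is good to about 2 mm. A picture is of the moment at which its call begins. camera_params takes no time and is no camera call.
- ctrl.finish_job(): hands the job in, once; it reports no verdict.
The state is a dict: "clock": time; "joint_pos": joint angles; "joint_vel": joint speeds; "joint_torque": joint torques, N m; "eef_pos": TCP position; "orientation": TCP orientation; "force": force on the tool from outside, world axes, zero at the start; "moment": the same for the moment, N m; "opening": opening from 0.0 (shut) to 1.0 (fully open).
Only numpy, scipy, OpenCV 4.12 (cv2) and the standard library are available. Lean on these libraries where they do the work, as an engineer would, in place of code of your own. Each camera call takes 0.05 s, during which the arm holds its last target.

## Working session

There is one attempt and no reset: what is moved stays moved. The work goes in short steps, Python scripts to look and compute and a tool call to move; the robot and the scene stay as the last step left them, time stands still between calls to the robot, and variables do not carry over. Pictures are saved under pics/ and viewed, and the job is handed in when it is done.

Besides the shell and the picture viewer there is one more tool, called after ">>>" in YAML: its name, and indented under it one key for each argument. move_arm: Moves the arm, as the interface text tells. Its arguments: {"type":"object","properties":{"deltas":{"type":"array"},"grip_force":{"type":"number"}},"required":["deltas"]}

```bash
ls; mkdir -p pics; cat > h.py <<'E'
import numpy as np,cv2
from rig import ctrl,vision
def cap(n,f):
    im=np.asarray(vision.capture(n)); cv2.imwrite('pics/'+f+'.png',im[:,:,::-1]); return im
def load(f): return cv2.imread('pics/'+f+'.png')[:,:,::-1]
def cam(n):
    p=vision.camera_params(n); return p, 192/np.tan(np.radians(p['vertical_fov'])/2)
def ray(n,u,v):
    p,f=cam(n); T=np.array(p['pose']); d=T[:3,:3]@np.array([(u-p['cx'])/f,(v-p['cy'])/f,1]); return T[:3,3],d/np.linalg.norm(d)
def onz(n,u,v,z):
    o,d=ray(n,u,v); return o+d*(z-o[2])/d[2]
def proj(n,P):
    p,f=cam(n); T=np.array(p['pose']); c=T[:3,:3].T@(np.array(P)-T[:3,3]); return np.array([p['cx']+f*c[0]/c[2],p['cy']+f*c[1]/c[2]])
E
python3 - <<'E'
from h import *
for n in('scene','top'):
    cap(n,n+'0'); print(n,vision.camera_params(n))
print(ctrl.observe())
E
```

```text
pics
scene {'vertical_fov': 53.67252985300345, 'cx': 251.83095747433717, 'cy': 189.46541132824166, 'pose': array([[ 0.8553875 , -0.37135085,  0.36112432,  0.19543898],
       [-0.51763322, -0.63863639,  0.56938512, -0.50078337],
       [ 0.01918548, -0.67397486, -0.73850512,  0.76209262],
       [ 0.        ,  0.        ,  0.        ,  1.        ]])}
top {'vertical_fov': 43.61422458330197, 'cx': 252.1730999312464, 'cy': 194.04858422148678, 'pose': array([[-0.00632235, -0.99834692,  0.05712669,  0.45140563],
       [-0.99984522,  0.00537319, -0.01675332,  0.01152644],
       [ 0.01641867, -0.05722377, -0.99822636,  1.44036851],
       [ 0.        ,  0.        ,  0.        ,  1.        ]])}
{'clock': 0.1, 'joint_pos': array([ 1.15340036,  0.43514277,  0.02492915,  1.57401375, -0.01161622,
        1.13398999, -0.0751039 ]), 'joint_vel': array([-1.11761515e-03, -1.55100964e-03, -6.31801939e-05, -1.99240782e-03,
       -9.33651747e-04, -1.88021316e-04, -6.20314633e-04]), 'joint_torque': array([ 2.88991694e-03, -6.71762323e+01,  1.02794163e+00, -3.16905355e+01,
        1.57438003e-02,  7.27964623e-03,  8.13018414e-05]), 'eef_pos': array([ 0.19334412, -0.59383976,  0.21480752]), 'orientation': array([ 9.87641375e-01,  1.56729120e-01, -1.57069859e-04, -6.86895453e-04]), 'force': array([-0.11202347,  0.60941426,  0.41348141]), 'moment': array([-0.0221069 , -0.00213124, -0.03618326]), 'opening': 1.0022258115998381}
```

View pics/scene0.png

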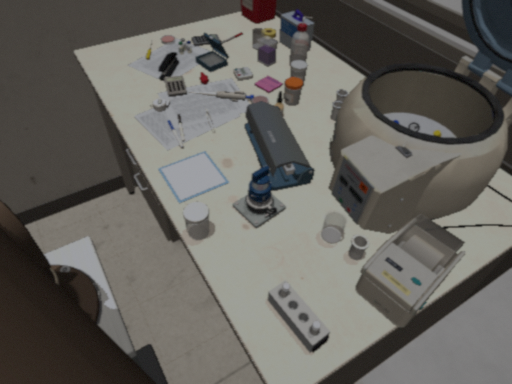

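View pics/top0.png

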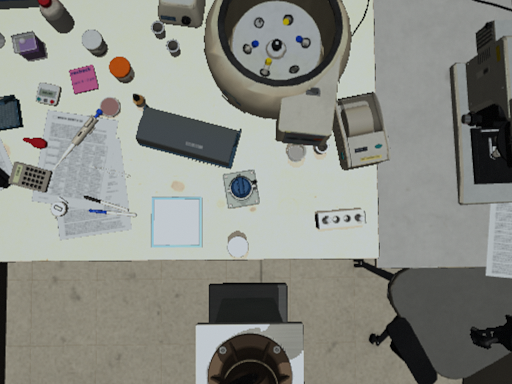

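```bash
python3 - <<'E'
from h import *
a=load('scene0');b=load('top0')
cv2.imwrite('pics/sc_z.png',cv2.resize(a[100:300,180:420],None,fx=3.3,fy=3,interpolation=2)[:600,:800,::-1])
E
```

```text
(no output)
```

The scene view shows the cap at about (261,188), pad (193,176), block (298,314), specimen cup (197,220) and beaker (333,228). In the top view the cap is at (241,187), the pad at (177,221) and the block at (341,218).

```bash
python3 - <<'E'
from h import *
a=load('scene0');b=load('top0')
A=cv2.resize(a[155:235,220:300],(560,560),interpolation=2)
B=cv2.resize(b[160:215,215:270],(560,560),interpolation=2)
cv2.imwrite('pics/zA.png',A[:,:,::-1]);cv2.imwrite('pics/zB.png',B[:,:,::-1])
C=cv2.resize(b[195:240,300:380],(800,450),interpolation=2)
cv2.imwrite('pics/zC.png',C[:,:,::-1])
E
```

```text
(no output)
```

View pics/zA.png

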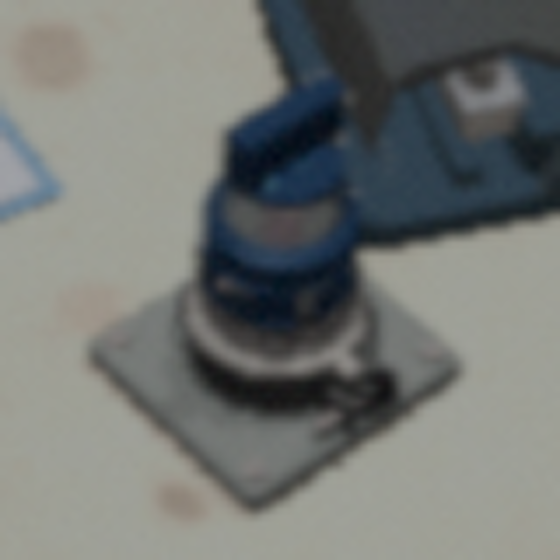

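View pics/zB.png

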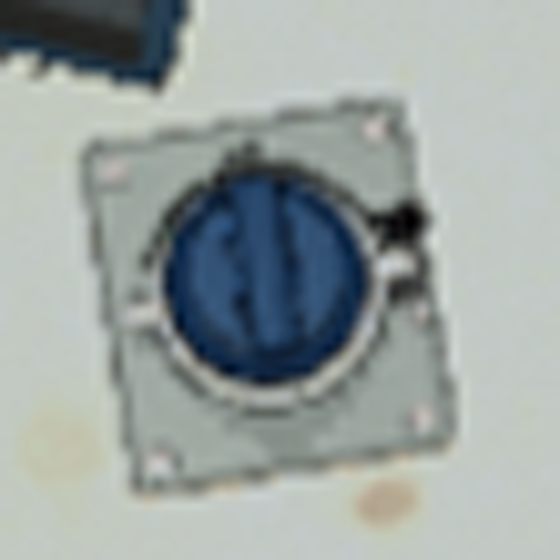

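View pics/zC.png

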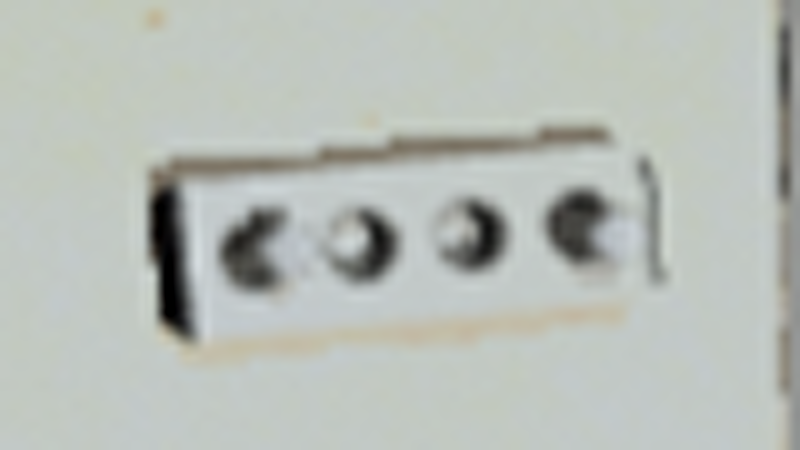

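```bash
python3 - <<'E'
from h import *
b=load('top0')
s=560/55
C=[np.array([onz('top',215+x/s-.5,160+y/s-.5,.014)[:2] for x,y in [(86,150),(400,100),(454,440),(142,490)]])][0]
print('plate',C,C.mean(0),[np.linalg.norm(C[i]-C[(i+1)%4]) for i in range(4)], np.degrees(np.arctan2(*(C[1]-C[0])[::-1])),np.degrees(np.arctan2(*(C[0]-C[3])[::-1])))
print('scene plate',[onz('scene',220+x/7-.5,155+y/7-.5,.014)[:2] for x,y in [(90,350),(253,497),(462,363)]])
# wing top quad at z=.057+.082
W=[(240,178),(287,178),(300,345),(258,352)]
P=np.array([onz('top',215+x/s-.5,160+y/s-.5,.139)[:2] for x,y in W]);print('wing',P,P.mean(0)); d=(P[0]+P[1]-P[2]-P[3])/2;print(np.linalg.norm(d),np.degrees(np.arctan2(d[1],d[0])))
# blue disc
hsv=cv2.cvtColor(b,cv2.COLOR_RGB2HSV); m=cv2.inRange(hsv,(100,110,30),(125,255,255)); m[:160]=0;m[215:]=0;m[:,:215]=0;m[:,270:]=0
k=np.argwhere(m);
if len(k):
    c,r=cv2.minEnclosingCircle(k[:,::-1].astype(np.int32));print('disc',c,r,onz('top',*c,.09), r/480*1.35)
# wing in scene : top edges
w=[(228,152),(330,85),(352,105),(250,175)]
Q=[onz('scene',220+x/7-.5,155+y/7-.5,.139)[:2] for x,y in [(226,135),(335,78)]];print('scene wing top',Q)
# bores
t=10
for x,y in [(361,243),(471,234)]: print('bore',onz('top',300+x/t-.5,195+y/t-.5,.040))
for x,y in [(178,178),(640,140),(655,285),(195,340)]: print('blkcorner',onz('top',300+x/t-.5,195+y/t-.5,.040))
a=load('scene0')
cv2.imwrite('pics/zD.png',cv2.resize(a[270:360,255:345],(600,600),interpolation=2)[:,:,::-1])
# pad
hsv=cv2.cvtColor(b,cv2.COLOR_RGB2HSV); m=cv2.inRange(hsv,(85,50,100),(105,255,255)); m[:190]=0;m[255:]=0;m[:,:145]=0;m[:,210:]=0
r=cv2.minAreaRect(np.argwhere(m)[:,::-1].astype(np.float32));print('pad',r,onz('top',*r[0],.003))
for x,y in cv2.boxPoints(r): print(onz('top',x,y,.003)[:2])
E
```

```text
plate [[ 0.59268796  0.07437229]
 [ 0.60698126 -0.01769721]
 [ 0.50709792 -0.03282979]
 [ 0.49301927  0.05833175]] [0.5499466  0.02054426] [np.float64(0.09317237461812944), np.float64(0.10102315318045155), np.float64(0.09224225786114985), np.float64(0.10095120772906037)] -81.17557336367787 9.14270940336852
scene plate [array([0.49081194, 0.05638405]), array([ 0.50729357, -0.03126521]), array([ 0.60566453, -0.01782724])]
wing [[0.57260055 0.02776687]
 [0.57254033 0.01520899]
 [0.52780891 0.0119738 ]
 [0.52599876 0.02318397]] [0.54973714 0.01953341]
0.045833606950837706 4.8925698751505236
disc (231.5, 178.0) 22.29920196533203 [0.57436931 0.04693288 0.09      ] 0.06271650552749634
scene wing top [array([0.52542832, 0.02163086]), array([0.57125145, 0.02633363])]
bore [ 0.45776339 -0.25541888  0.04      ]
bore [ 0.46019086 -0.28772798  0.04      ]
blkcorner [ 0.47707467 -0.20206699  0.04      ]
blkcorner [ 0.48738538 -0.3378887   0.04      ]
blkcorner [ 0.44495972 -0.34145961  0.04      ]
blkcorner [ 0.42979956 -0.20637285  0.04      ]
pad ((176.5, 221.5), (49.0, 49.0), 90.0) [0.45285336 0.21369563 0.003     ]
[0.5264383  0.28695106]
[0.52563641 0.14070997]
[0.37957314 0.14074355]
[0.38061336 0.28613671]
```

View pics/zD.png

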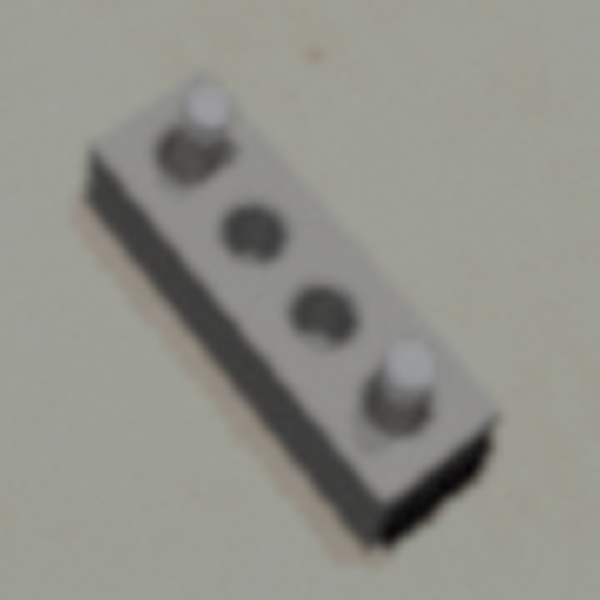

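```bash
python3 - <<'E'
from h import *
print('bore scene',[onz('scene',255+x/6.667-.5,270+y/6.667-.5,.040) for x,y in [(254,233),(324,315)]])
out=[]
for n,(r,c) in {'scene0':((155,220),60),'top0':((160,215),55)}.items() if 0 else [('scene0',(160,235)),('top0',(162,215))]:
    a=load(n)[r if 0 else c[0] if 0 else r[0]:r[0]+52,r[1]:r[1]+52] if 0 else None
for n,r0,c0 in [('scene0',165,235),('top0',162,215)]:
    a=load(n)[r0:r0+50,c0:c0+50].astype(float)
    g=a[:,:,1]-np.maximum(a[:,:,0],a[:,:,2])
    idx=np.argsort(g.ravel())[::-1][:12]
    print(n,[(c0+i%50,r0+i//50,round(g.ravel()[i]),a.reshape(-1,3)[i].astype(int).tolist()) for i in idx])
    m=a.mean(2,keepdims=True); s=np.clip(m*1.2+(a-m)*3,0,255).astype(np.uint8)
    out.append(cv2.resize(s,(390,390),interpolation=cv2.INTER_NEAREST))
cv2.imwrite('pics/sat.png',np.hstack(out)[:,:,::-1])
E
```

```text
bore scene [array([ 0.45682417, -0.25491868,  0.04      ]), array([ 0.45976347, -0.28665284,  0.04      ])]
scene0 [(np.int64(245), np.int64(207), 4, [99, 103, 98]), (np.int64(248), np.int64(185), 4, [124, 128, 124]), (np.int64(243), np.int64(212), 4, [105, 109, 105]), (np.int64(241), np.int64(199), 4, [119, 123, 119]), (np.int64(239), np.int64(203), 4, [114, 118, 114]), (np.int64(278), np.int64(204), 4, [116, 120, 116]), (np.int64(238), np.int64(207), 4, [116, 121, 117]), (np.int64(278), np.int64(200), 4, [123, 127, 122]), (np.int64(248), np.int64(184), 4, [127, 132, 128]), (np.int64(243), np.int64(205), 4, [115, 119, 115]), (np.int64(242), np.int64(205), 4, [116, 121, 117]), (np.int64(248), np.int64(183), 4, [137, 141, 136])]
top0 [(np.int64(232), np.int64(202), 9, [161, 171, 162]), (np.int64(227), np.int64(179), 9, [157, 168, 159]), (np.int64(238), np.int64(173), 9, [151, 162, 153]), (np.int64(232), np.int64(175), 9, [159, 169, 160]), (np.int64(220), np.int64(168), 8, [196, 204, 193]), (np.int64(217), np.int64(168), 8, [194, 202, 190]), (np.int64(231), np.int64(207), 8, [139, 147, 139]), (np.int64(221), np.int64(175), 8, [195, 203, 189]), (np.int64(215), np.int64(175), 8, [193, 201, 193]), (np.int64(233), np.int64(167), 8, [196, 204, 189]), (np.int64(228), np.int64(171), 8, [195, 203, 189]), (np.int64(229), np.int64(175), 8, [158, 169, 161])]
```

View pics/sat.png

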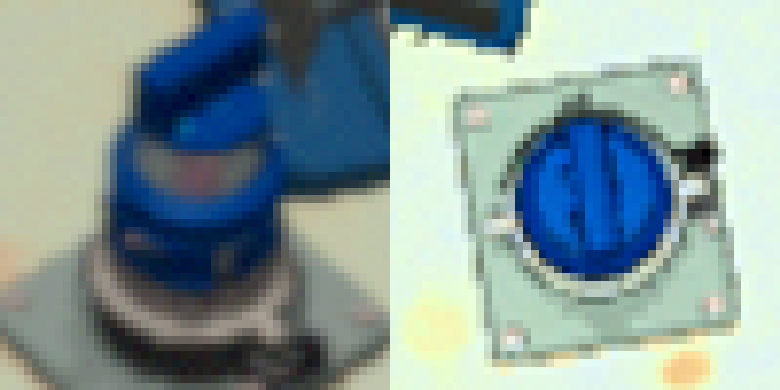

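```bash
cat >> h.py <<'E'
from scipy.spatial.transform import Rotation as R
def go(x,y,z,yaw,pos=None,q=None):
    s=ctrl.observe(); p=np.array(s['eef_pos'] if pos is None else pos); q=R.from_quat(s['orientation'] if q is None else q)
    X=q.as_matrix()[:,0]; 
    t=R.from_euler('z',yaw,degrees=True)*R.from_rotvec([np.pi,0,0])
    print('cm',np.round(q.inv().apply(np.array([x,y,z])-p)*100,2),'turn',np.round(np.degrees((q.inv()*t).as_rotvec())/6,3))
def st():
    s=ctrl.observe(); q=R.from_quat(s['orientation']); M=q.as_matrix()
    print('t',round(s['clock'],2),'p',np.round(s['eef_pos']*1000,1),'yaw',round(np.degrees(np.arctan2(M[1,0],M[0,0])),2),'tilt',np.round(M[:2,2],4),'F',np.round(s['force'],2),'M',np.round(s['moment'],3),'op',round(s['opening'],3),'q7',round(s['joint_pos'][6],2))
E
python3 - <<'E'
from h import *
st(); go(.5495,.020,.22,5.5)
E
```

```text
t 0.1 p [ 193.3 -593.8  214.8] yaw 18.03 tilt [-0.0005  0.0013] F [-0.11  0.61  0.41] M [-0.022 -0.002 -0.036] op 1.002 q7 -0.08
cm [ 52.87 -47.34  -0.46] turn [-1.300e-02  2.000e-03  2.089e+00]
```

>>> move_arm:
  deltas:
    - [[2,-1.8,-1],[0,0,0.2],0]
    - [[5.5,-4.9,-2],[0,0,0.4],0]
    - [[9,-8.1,-2.5],[0,0,0.6],0]
    - [[12.5,-11.2,-2.5],[0,0,0.8],0]
    - [[16,-14.3,-2.5],[0,0,1.0],0]
    - [[19.5,-17.5,-2.5],[0,0,1.2],0]
    - [[23,-20.6,-2.5],[0,0,1.4],0]
    - [[26.5,-23.7,-2.5],[0,0,1.6],0]

```text
clock: 0.9
eef_pos: [0.3725, -0.2851, 0.2404]
orientation: [0.997, 0.073, -0.0, 0.0]
force: [1.7, -1.0, -1.0]
opening: 0.999
```

```bash
python3 - <<'E'
from h import *
st(); go(.5495,.020,.2,5.5)
E
```

```text
t 0.9 p [ 372.5 -285.1  240.4] yaw 8.38 tilt [-0.0002 -0.0001] F [ 1.69 -0.98 -1.02] M [ 0.008 -0.063  0.043] op 0.999 q7 -0.91
cm [ 21.95 -27.6    4.04] turn [0.001 0.002 0.48 ]
```

>>> move_arm:
  deltas:
    - [[3.5,-4.4,0],[0,0,0.2],0]
    - [[7,-8.8,0],[0,0,0.35],0]
    - [[10.5,-13.2,0],[0,0,0.48],0]
    - [[14,-17.6,0.5],[0,0,0.48],0]
    - [[17.5,-22,1.5],[0,0,0.48],0]
    - [[20,-25.2,2.5],[0,0,0.48],0]
    - [[21.5,-27,3.5],[0,0,0.48],0]
    - [[21.95,-27.6,4],[0,0,0.48],0]

```text
clock: 1.7
eef_pos: [0.5497, 0.0248, 0.1989]
orientation: [0.999, 0.052, -0.0, -0.002]
force: [-0.1, -0.2, 0.2]
opening: 1.001
```

```bash
python3 - <<'E'
from h import *
a=cap('scene','s1');b=cap('top','t1')
cv2.imwrite('pics/z1.png',np.hstack([cv2.resize(a[130:230,210:310],(400,400),interpolation=2),cv2.resize(b[150:230,200:280],(400,400),interpolation=2)])[:,:,::-1])
st(); go(.5495,.020,.128,5.5)
E
```

```text
t 1.8 p [548.3  20.  199.1] yaw 5.75 tilt [-0.0027  0.0005] F [-0.63 -0.59  0.1 ] M [-0.034 -0.006 -0.016] op 1.001 q7 -1.73
cm [0.14 0.02 7.11] turn [-0.007  0.025  0.042]
```

View pics/z1.png

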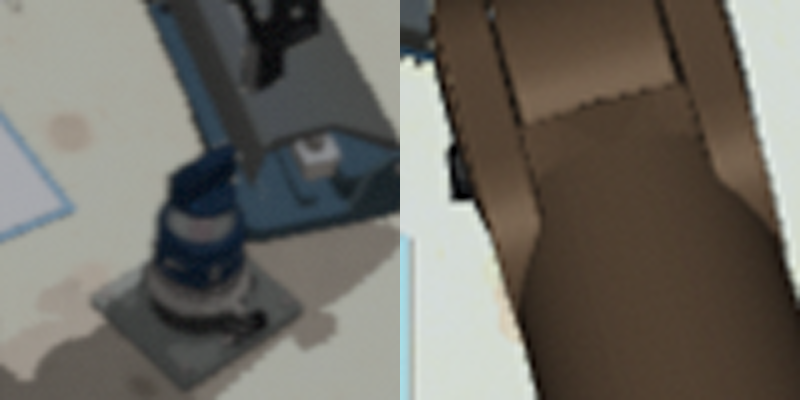

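View pics/s1.png

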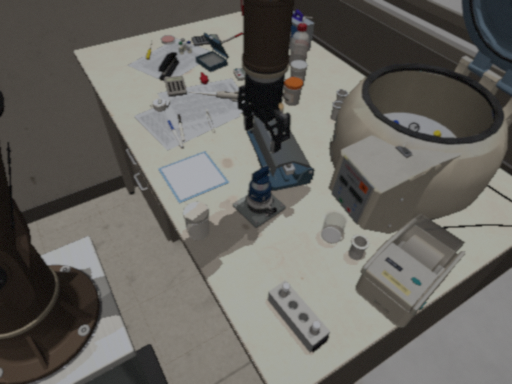

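```bash
python3 - <<'E'
from h import *
for z in (.2,.189,.139,0.25): print(z,proj('scene',(.5485,.02,z)))
E
```

```text
0.2 [261.62000504 151.08545166]
0.189 [261.43161911 154.77415225]
0.139 [260.61894761 170.68670883]
0.25 [262.52439111 133.37707308]
```

```bash
python3 - <<'E'
from h import *
a=load('s1')
cv2.imwrite('pics/z2.png',cv2.resize(np.clip(a[80:215,215:320].astype(float)*1.6,0,255).astype(np.uint8),None,fx=4.4,fy=4.4,interpolation=2)[:,:,::-1])
M=R.from_quat(ctrl.observe()['orientation']).as_matrix(); p=ctrl.observe()['eef_pos']
for sgn in(1,-1):
  for dz in (-.002,.011,): print(proj('scene',p+M@[0,sgn*.0425,dz]), proj('scene',p+M@[0,sgn*.057,dz]))
E
```

```text
[273.6935629  161.51574224] [277.99224933 165.32699536]
[273.30979835 165.87335105] [277.5544539  169.68083672]
[250.0375653  140.54212712] [246.24707446 137.18144466]
[249.93434454 144.90540577] [246.18616237 141.54326019]
```

View pics/z2.png

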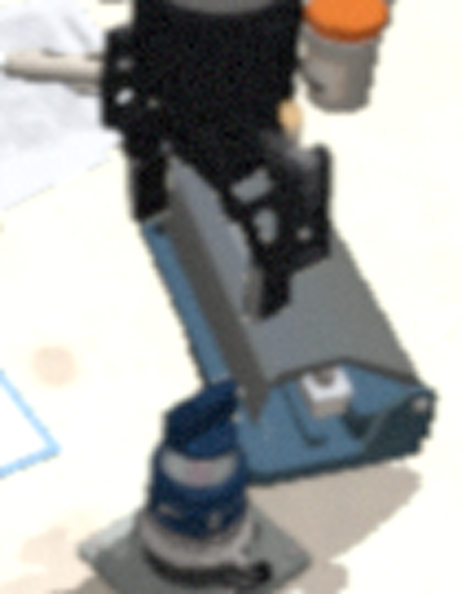

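```bash
python3 - <<'E'
from h import *
st()
a=cap('scene','s2')
st()
cv2.imwrite('pics/z3.png',cv2.resize(np.clip(a[80:215,215:320].astype(float)*1.6,0,255).astype(np.uint8),None,fx=4.4,fy=4.4,interpolation=2)[:,:,::-1])
E
```

```text
t 1.8 p [548.3  20.  199.1] yaw 5.75 tilt [-0.0027  0.0005] F [-0.63 -0.59  0.1 ] M [-0.034 -0.006 -0.016] op 1.001 q7 -1.73
t 1.85 p [548.1  18.  199.7] yaw 5.6 tilt [-0.002  -0.0005] F [-0.34 -0.41  0.52] M [-0.052  0.019  0.011] op 1.002 q7 -1.73
```

View pics/z3.png

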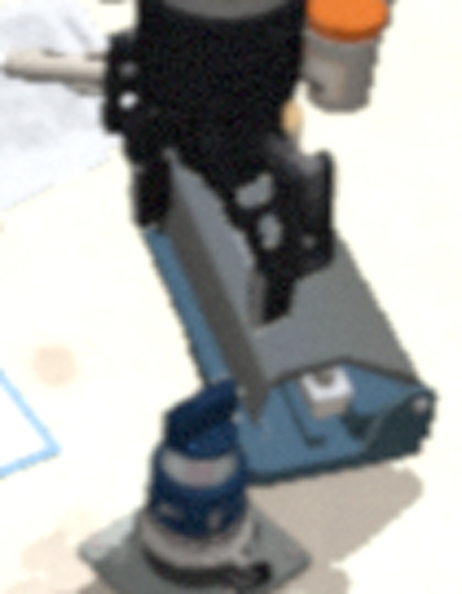

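>>> move_arm:
  deltas:
    - [[0,0,1.5],[0,0,0],0]
    - [[0,0,3],[0,0,0],0]
    - [[0,0,4.5],[0,0,0],0]
    - [[0,0,5.5],[0,0,0],0]
    - [[0,0,5.9],[0,0,0],0.3]
    - [[0,0,5.9],[0,0,0],0.6]
    - [[0,0,5.9],[0,0,0],0.6]
    - [[0,0,5.9],[0,0,0],0.6]
  grip_force: 20

```text
clock: 2.65
eef_pos: [0.5492, 0.0182, 0.1422]
orientation: [0.999, 0.048, 0.001, 0.0]
force: [0.1, 0.4, -0.3]
opening: 0.399
```

```bash
python3 - <<'E'
from h import *
st()
a=cap('scene','s3')
st()
go(.5495,.020,.128,5.5)
cv2.imwrite('pics/z4.png',cv2.resize(np.clip(a[100:235,215:320].astype(float)*1.6,0,255).astype(np.uint8),None,fx=4.4,fy=4.4,interpolation=2)[:,:,::-1])
E
```

```text
t 2.65 p [549.2  18.2 142.2] yaw 5.55 tilt [ 0.0011 -0.    ] F [ 0.1   0.42 -0.32] M [-0.026  0.016  0.007] op 0.399 q7 -1.76
t 2.7 p [549.1  18.3 142.1] yaw 5.55 tilt [ 0.001 -0.   ] F [0.89 0.42 0.55] M [-0.     0.021 -0.042] op 0.403 q7 -1.76
cm [ 0.05 -0.17  1.41] turn [ 0.001 -0.01   0.009]
```

View pics/z4.png

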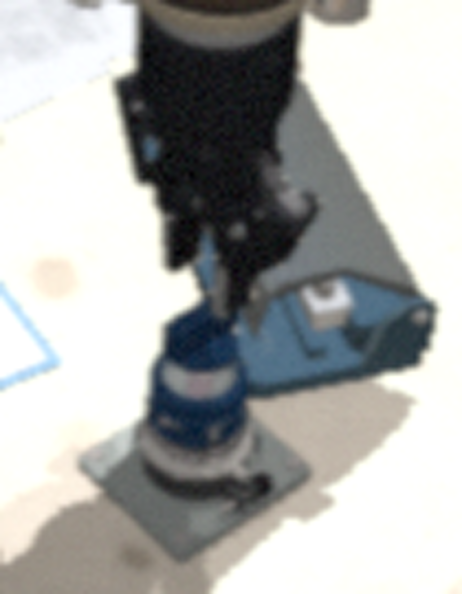

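>>> move_arm:
  deltas:
    - [[0,-0.1,0.4],[0,0,0],0.5]
    - [[0,-0.15,0.8],[0,0,0],0.5]
    - [[0,-0.15,1.1],[0,0,0],0.5]
    - [[0,-0.15,1.3],[0,0,0],0.5]
    - [[0,-0.15,1.3],[0,0,0],0.5]
    - [[0,-0.15,1.3],[0,0,0],0.5]
    - [[0,-0.15,1.3],[0,0,0],0.5]
    - [[0,-0.15,1.3],[0,0,0],0.5]

```text
clock: 3.5
eef_pos: [0.5487, 0.0198, 0.1286]
orientation: [0.999, 0.048, 0.0, 0.0]
force: [0.7, -0.4, -0.1]
opening: 0.498
```

```bash
python3 - <<'E'
from h import *
st()
a=cap('scene','s4')
st()
cv2.imwrite('pics/z5.png',cv2.resize(np.clip(a[120:225,215:320].astype(float)*1.6,0,255).astype(np.uint8),None,fx=5.5,fy=5.5,interpolation=2)[:,:,::-1])
E
```

```text
t 3.5 p [548.7  19.8 128.6] yaw 5.55 tilt [0.0002 0.    ] F [ 0.7  -0.35 -0.11] M [-0.014 -0.013  0.087] op 0.498 q7 -1.77
t 3.55 p [548.7  19.8 128.6] yaw 5.55 tilt [ 0.0003 -0.    ] F [ 0.71 -0.56 -1.25] M [ 0.033 -0.037 -0.018] op 0.501 q7 -1.77
```

View pics/z5.png

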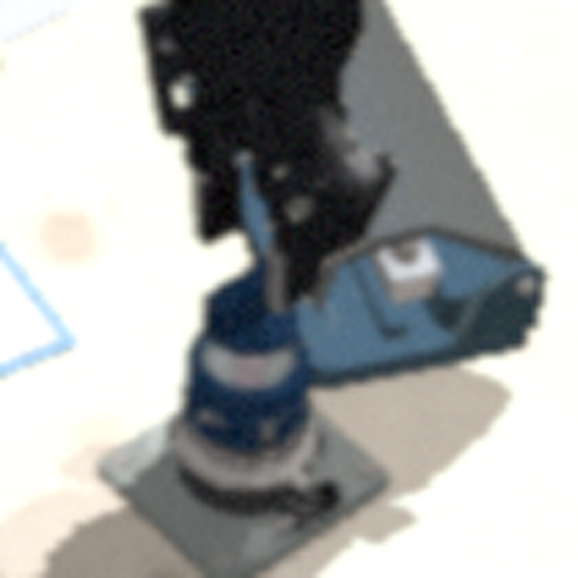

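>>> move_arm:
  deltas:
    - [[0,0,0],[0,0,0],0.7]
    - [[0,0,0],[0,0,0],0.8]
    - [[0,0,0],[0,0,0],0.9]
    - [[0,0,0],[0,0,0],1]
    - [[0,0,0],[0,0,0],1]
    - [[0,0,0],[0,0,0],1]
    - [[0,0,0],[0,0,0],1]
    - [[0,0,0],[0,0,0],1]
  grip_force: 25

```text
clock: 4.35
eef_pos: [0.5486, 0.0197, 0.1285]
orientation: [0.999, 0.048, -0.0, 0.0]
force: [0.0, 0.3, 0.3]
opening: -0.004
```

```bash
python3 - <<'E'
from h import *
st()
a=cap('scene','s5')
st()
cv2.imwrite('pics/z6.png',cv2.resize(np.clip(a[120:225,215:320].astype(float)*1.6,0,255).astype(np.uint8),None,fx=5.5,fy=5.5,interpolation=2)[:,:,::-1])
E
```

```text
t 4.35 p [548.6  19.7 128.5] yaw 5.55 tilt [-0.     -0.0001] F [0.02 0.26 0.29] M [ 0.006  0.037 -0.032] op -0.004 q7 -1.77
t 4.4 p [548.7  19.8 128.5] yaw 5.55 tilt [ 0. -0.] F [-0.14 -0.66  0.27] M [-0.018  0.032  0.033] op 0.001 q7 -1.77
```

View pics/z6.png

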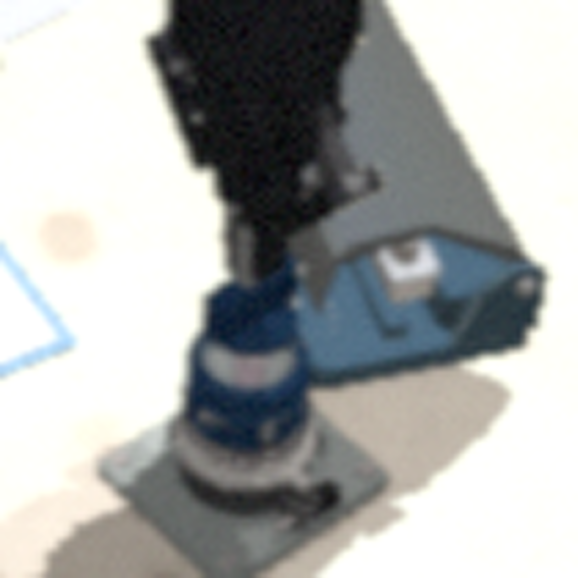

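>>> move_arm:
  deltas:
    - [[0,0,0],[0,0,0],0.7]
    - [[0,0,0],[0,0,0],0.6]
    - [[0,0,0],[0,0,0],0.5]
    - [[0,0,0],[0,0,0],0.5]
    - [[0,0,0.3],[0,0,0],0.5]
    - [[0,0,0.6],[0,0,0],0.5]
    - [[0,0,0.9],[0,0,0],0.5]
    - [[0,0,1],[0,0,0],0.5]

```text
clock: 5.2
eef_pos: [0.5483, 0.0197, 0.118]
orientation: [0.999, 0.048, -0.0, 0.0]
force: [0.0, -0.6, 0.1]
opening: 0.499
```

```bash
python3 - <<'E'
from h import *
st()
a=cap('scene','s6')
st()
cv2.imwrite('pics/z7.png',cv2.resize(np.clip(a[120:225,215:320].astype(float)*1.6,0,255).astype(np.uint8),None,fx=5.5,fy=5.5,interpolation=2)[:,:,::-1])
E
```

```text
t 5.2 p [548.3  19.7 118. ] yaw 5.55 tilt [-0.0007 -0.0001] F [ 0.05 -0.59  0.13] M [-0.007 -0.029 -0.006] op 0.499 q7 -1.77
t 5.25 p [548.4  19.7 118. ] yaw 5.55 tilt [-0.0007 -0.0001] F [ 0.02  0.69 -0.23] M [ 0.001 -0.011 -0.068] op 0.496 q7 -1.77
```

View pics/z7.png

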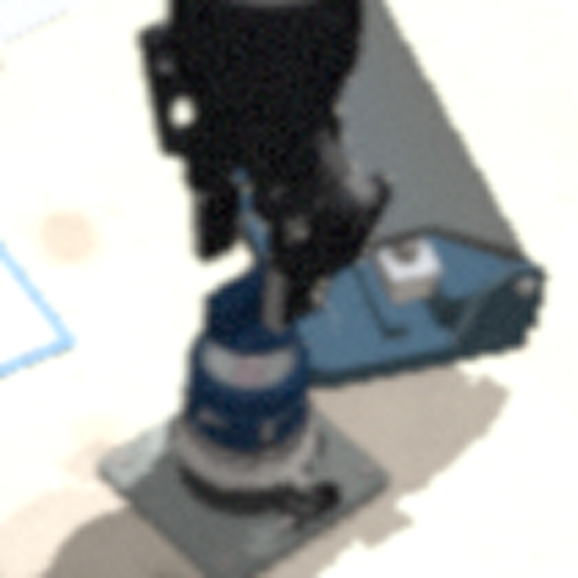

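```bash
python3 - <<'E'
from h import *
M=R.from_quat(ctrl.observe()['orientation']).as_matrix(); p=ctrl.observe()['eef_pos']
for dz in (.011,0,-.01,-.02):
    print(dz, [proj('scene',p+M@[dx,y,dz]).round(1).tolist() for y in (.022,.028,-.022,-.028) for dx in (-.011,)])
print('closed', [ (z,proj('scene',[.5486-.011,.0197,z]).round(1).tolist()) for z in (.12,.13,.14,.15)])
E
```

```text
0.011 [[262.1, 187.8], [263.7, 189.3], [251.0, 176.9], [249.5, 175.4]]
0 [[262.3, 184.6], [263.9, 186.1], [251.0, 173.6], [249.6, 172.2]]
-0.01 [[262.5, 181.6], [264.1, 183.1], [251.1, 170.7], [249.6, 169.2]]
-0.02 [[262.7, 178.6], [264.3, 180.1], [251.2, 167.6], [249.7, 166.2]]
closed [(0.12, [256.5, 178.1]), (0.13, [256.6, 175.2]), (0.14, [256.7, 172.1]), (0.15, [256.8, 169.0])]
```

>>> move_arm:
  deltas:
    - [[0,0,0.3],[0,0,0],0.5]
    - [[0,0,0.6],[0,0,0],0.5]
    - [[0,0,0.8],[0,0,0],0.5]
    - [[0,0,1],[0,0,0],0.5]
    - [[0,0,1],[0,0,0],0.5]
    - [[0,0,1],[0,0,0],0.5]
    - [[0,0,1],[0,0,0],0.5]
    - [[0,0,1],[0,0,0],0.5]

```text
clock: 6.05
eef_pos: [0.5487, 0.0198, 0.1086]
orientation: [0.999, 0.048, 0.0, 0.0]
force: [1.0, 0.3, 0.3]
opening: 0.502
```

```bash
python3 - <<'E'
from h import *
st()
a=cap('scene','s7')
st()
cv2.imwrite('pics/z8.png',cv2.resize(np.clip(a[120:225,215:320].astype(float)*2,0,255).astype(np.uint8),None,fx=5.5,fy=5.5,interpolation=2)[:,:,::-1])
E
```

```text
t 6.05 p [548.7  19.8 108.6] yaw 5.55 tilt [ 0.0002 -0.    ] F [1.02 0.34 0.3 ] M [ 0.031 -0.019 -0.019] op 0.502 q7 -1.78
t 6.1 p [548.7  19.7 108.6] yaw 5.55 tilt [ 0.0002 -0.    ] F [-0.43 -0.22 -0.04] M [ 0.074 -0.036 -0.031] op 0.498 q7 -1.78
```

View pics/z8.png

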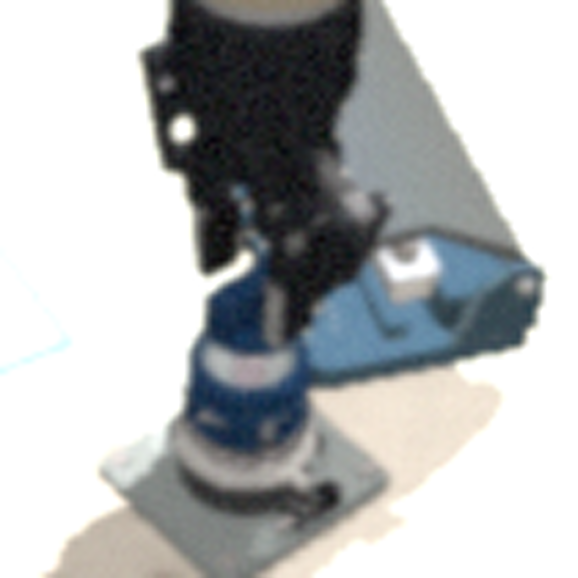

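>>> move_arm:
  deltas:
    - [[0,0,0.2],[0,0,0],0.5]
    - [[0,0,0.4],[0,0,0],0.5]
    - [[0,0,0.5],[0,0,0],0.5]
    - [[0,0,0.5],[0,0,0],0.7]
    - [[0,0,0.5],[0,0,0],0.85]
    - [[0,0,0.5],[0,0,0],1]
    - [[0,0,0.5],[0,0,0],1]
    - [[0,0,0.5],[0,0,0],1]
  grip_force: 25

```text
clock: 6.9
eef_pos: [0.5488, 0.0203, 0.1036]
orientation: [0.999, 0.049, 0.0, -0.0]
force: [1.0, 3.4, -0.5]
opening: 0.157
```

```bash
python3 - <<'E'
from h import *
st()
a=cap('scene','s8')
st()
cv2.imwrite('pics/z9.png',cv2.resize(np.clip(a[120:225,215:320].astype(float)*2,0,255).astype(np.uint8),None,fx=5.5,fy=5.5,interpolation=2)[:,:,::-1])
E
```

```text
t 6.9 p [548.8  20.3 103.6] yaw 5.57 tilt [0.0005 0.0006] F [ 1.    3.38 -0.53] M [ 0.657 -0.191 -0.025] op 0.157 q7 -1.78
t 6.95 p [548.9  20.3 103.7] yaw 5.57 tilt [0.0006 0.0005] F [-0.14  2.77  0.44] M [ 0.658 -0.182 -0.068] op 0.155 q7 -1.78
```

View pics/z9.png

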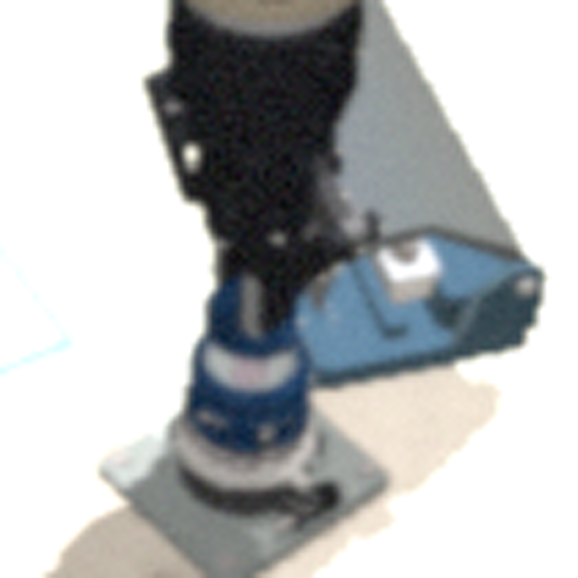

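>>> move_arm:
  deltas:
    - [[0,-0.03,0],[0,0,0],1]
    - [[0,-0.05,0],[0,0,0],1]
    - [[0,-0.06,0],[0,0,0],1]
    - [[0,-0.06,0.05],[0,0,0],1]
    - [[0,-0.06,0.1],[0,0,0],1]
    - [[0,-0.06,0.15],[0,0,0],1]
    - [[0,-0.06,0.2],[0,0,0],1]
    - [[0,-0.06,0.2],[0,0,0],1]
  grip_force: 80

```text
clock: 7.75
eef_pos: [0.549, 0.0203, 0.1023]
orientation: [0.999, 0.048, 0.001, 0.0]
force: [-2.5, 1.9, 10.7]
opening: 0.14
```

```bash
python3 - <<'E'
from h import *
st()
E
```

```text
t 7.75 p [549.   20.3 102.3] yaw 5.54 tilt [ 0.001  -0.0002] F [-2.51  1.93 10.74] M [ 0.389  0.394 -0.037] op 0.14 q7 -1.78
```

>>> move_arm:
  deltas:
    - [[0,0,0.05],[0,0,0],1]
    - [[0,0,0.1],[0,0,0],1]
    - [[0,0,0.15],[0,0,0],1]
    - [[0,0,0.2],[0,0,0],1]
    - [[0,0,0.25],[0,0,0],1]
    - [[0,0,0.3],[0,0,0],1]
    - [[0,0,0.3],[0,0,0],1]
    - [[0,0,0.3],[0,0,0],1]

```text
clock: 8.55
eef_pos: [0.5491, 0.0204, 0.1]
orientation: [0.999, 0.048, 0.001, 0.0]
force: [-4.2, 1.2, 17.1]
opening: 0.139
```

```bash
python3 - <<'E'
from h import *
st()
E
```

```text
t 8.55 p [549.1  20.4 100. ] yaw 5.55 tilt [ 0.0016 -0.0003] F [-4.24  1.22 17.13] M [ 0.281  0.899 -0.001] op 0.139 q7 -1.78
```

>>> move_arm:
  deltas:
    - [[-0.02,0,0.03],[0,0,0],1]
    - [[-0.03,0,0.06],[0,0,0],1]
    - [[-0.03,0,0.06],[0,0,0],1]
    - [[-0.03,0,0.06],[0,0,-0.1],1]
    - [[-0.03,0,0.06],[0,0,-0.2],1]
    - [[-0.03,0,0.06],[0,0,-0.3],1]
    - [[-0.03,0,0.06],[0,0,-0.4],1]
    - [[-0.03,0,0.06],[0,0,-0.5],1]

```text
clock: 9.35
eef_pos: [0.5495, 0.0204, 0.0996]
orientation: [0.997, 0.074, 0.001, 0.0]
force: [-2.0, 1.5, 17.9]
opening: 0.14
```

```bash
python3 - <<'E'
from h import *
st()
E
```

```text
t 9.35 p [549.5  20.4  99.6] yaw 8.52 tilt [0.0028 0.0001] F [-1.98  1.48 17.89] M [ 0.337  0.553 -0.392] op 0.14 q7 -1.74
```

>>> move_arm:
  deltas:
    - [[0,0,0.03],[0,0,0],1]
    - [[0,0,0.03],[0,0,0],1]
    - [[0,0,0.03],[0,0,-0.05],1]
    - [[0,0,0.03],[0,0,-0.1],1]
    - [[0,0,0.03],[0,0,-0.15],1]
    - [[0,0,0.03],[0,0,-0.2],1]
    - [[0,0,0.03],[0,0,-0.25],1]
    - [[0,0,0.03],[0,0,-0.3],1]

```text
clock: 10.15
eef_pos: [0.5497, 0.0205, 0.0994]
orientation: [0.996, 0.09, 0.002, 0.0]
force: [-1.7, 1.4, 18.0]
opening: 0.144
```

```bash
python3 - <<'E'
from h import *
st()
E
```

```text
t 10.15 p [549.7  20.5  99.4] yaw 10.31 tilt [0.0033 0.0002] F [-1.71  1.45 17.96] M [ 0.356  0.522 -0.338] op 0.144 q7 -1.71
```

>>> move_arm:
  deltas:
    - [[0,0,0],[0,0,-0.15],1]
    - [[0,0,0],[0,0,-0.3],1]
    - [[0,0,0],[0,0,-0.5],1]
    - [[0,0,0],[0,0,-0.7],1]
    - [[0,0,0],[0,0,-0.9],1]
    - [[0,0,0],[0,0,-1.1],1]
    - [[0,0,0],[0,0,-1.2],1]
    - [[0,0,0],[0,0,-1.3],1]

```text
clock: 10.95
eef_pos: [0.5502, 0.0205, 0.0996]
orientation: [0.988, 0.158, 0.002, 0.0]
force: [-1.1, 2.1, 17.4]
opening: 0.144
```

```bash
python3 - <<'E'
from h import *
st()
a=cap('scene','s9')
cv2.imwrite('pics/z10.png',cv2.resize(np.clip(a[120:225,215:320].astype(float)*2,0,255).astype(np.uint8),None,fx=5.5,fy=5.5,interpolation=2)[:,:,::-1])
E
```

```text
t 10.95 p [550.2  20.5  99.6] yaw 18.13 tilt [0.0041 0.0003] F [-1.05  2.11 17.38] M [ 0.4    0.279 -0.351] op 0.144 q7 -1.6
```

View pics/z10.png

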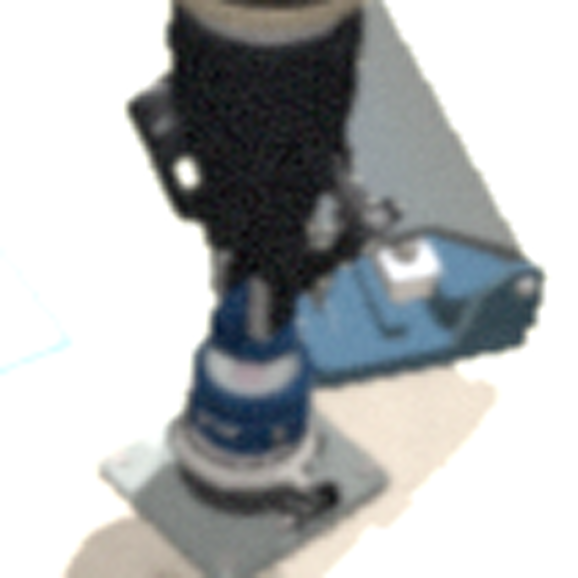

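>>> move_arm:
  deltas:
    - [[0,0,0.02],[0,0,-0.2],1]
    - [[0,0,0.02],[0,0,-0.45],1]
    - [[0,0,0.02],[0,0,-0.7],1]
    - [[0,0,0.02],[0,0,-0.95],1]
    - [[0,0,0.02],[0,0,-1.2],1]
    - [[0,0,0.02],[0,0,-1.4],1]
    - [[0,0,0.02],[0,0,-1.55],1]
    - [[0,0,0.02],[0,0,-1.65],1]

```text
clock: 11.8
eef_pos: [0.5503, 0.0205, 0.0994]
orientation: [0.97, 0.242, 0.002, 0.0]
force: [0.1, 1.7, 18.5]
opening: 0.14
```

```bash
python3 - <<'E'
from h import *
st()
E
```

```text
t 11.8 p [550.3  20.5  99.4] yaw 28.03 tilt [0.0044 0.0002] F [ 0.07  1.72 18.47] M [ 0.324  0.092 -0.317] op 0.14 q7 -1.45
```

>>> move_arm:
  deltas:
    - [[0,0,0],[0,0,0],1]
    - [[0,0,0],[0,0,-0.05],1]
    - [[0,0,0],[0,0,-0.1],1]
    - [[0,0,0],[0,0,-0.15],1]
    - [[0,0,0],[0,0,-0.2],1]
    - [[0,0,0],[0,0,-0.25],1]
    - [[0,0,0],[0,0,-0.3],1]
    - [[0,0,0],[0,0,-0.35],1]
  grip_force: 38

```text
clock: 12.6
eef_pos: [0.5504, 0.0204, 0.0995]
orientation: [0.966, 0.26, 0.002, 0.001]
force: [-0.8, 1.3, 18.6]
opening: 0.142
```

```bash
python3 - <<'E'
from h import *
st()
E
```

```text
t 12.6 p [550.4  20.4  99.5] yaw 30.1 tilt [0.0045 0.0001] F [-0.77  1.26 18.64] M [ 0.31   0.068 -0.325] op 0.142 q7 -1.42
```

No slip at 38 N grip, and friction is steady at about 0.33 N m. I'll continue in gentle steps.

>>> move_arm:
  deltas:
    - [[0,0,0],[0,0,-0.07],1]
    - [[0,0,0],[0,0,-0.14],1]
    - [[0,0,0],[0,0,-0.21],1]
    - [[0,0,0],[0,0,-0.28],1]
    - [[0,0,0],[0,0,-0.35],1]
    - [[0,0,0],[0,0,-0.42],1]
    - [[0,0,0],[0,0,-0.46],1]
    - [[0,0,0],[0,0,-0.5],1]

```text
clock: 13.4
eef_pos: [0.5505, 0.0203, 0.0995]
orientation: [0.959, 0.285, 0.002, 0.001]
force: [0.6, 0.7, 18.2]
opening: 0.145
```

```bash
python3 - <<'E'
from h import *
st()
E
```

```text
t 13.4 p [550.5  20.3  99.5] yaw 33.1 tilt [0.0047 0.0001] F [ 0.59  0.72 18.18] M [ 0.206  0.076 -0.356] op 0.145 q7 -1.37
```

>>> move_arm:
  deltas:
    - [[0,0,0],[0,0,-0.07],1]
    - [[0,0,0],[0,0,-0.14],1]
    - [[0,0,0],[0,0,-0.21],1]
    - [[0,0,0],[0,0,-0.28],1]
    - [[0,0,0],[0,0,-0.35],1]
    - [[0,0,0],[0,0,-0.42],1]
    - [[0,0,0],[0,0,-0.46],1]
    - [[0,0,0],[0,0,-0.5],1]

```text
clock: 14.2
eef_pos: [0.5505, 0.0203, 0.0995]
orientation: [0.951, 0.31, 0.002, 0.001]
force: [-1.2, 0.9, 17.5]
opening: 0.137
```

```bash
python3 - <<'E'
from h import *
st()
E
```

```text
t 14.2 p [550.5  20.3  99.5] yaw 36.1 tilt [0.0047 0.    ] F [-1.18  0.89 17.48] M [ 0.159  0.019 -0.365] op 0.137 q7 -1.33
```

>>> move_arm:
  deltas:
    - [[0,0,0.01],[0,0,-0.08],1]
    - [[0,0,0.01],[0,0,-0.16],1]
    - [[0,0,0.01],[0,0,-0.24],1]
    - [[0,0,0.01],[0,0,-0.32],1]
    - [[0,0,0.01],[0,0,-0.4],1]
    - [[0,0,0.01],[0,0,-0.48],1]
    - [[0,0,0.01],[0,0,-0.55],1]
    - [[0,0,0.01],[0,0,-0.6],1]

```text
clock: 15.0
eef_pos: [0.5505, 0.0203, 0.0994]
orientation: [0.941, 0.34, 0.002, 0.001]
force: [0.5, 0.3, 18.7]
opening: 0.151
```

```bash
python3 - <<'E'
from h import *
st()
E
```

```text
t 15.0 p [550.5  20.3  99.4] yaw 39.7 tilt [ 0.0047 -0.    ] F [ 0.46  0.34 18.73] M [ 0.172  0.05  -0.314] op 0.151 q7 -1.27
```

>>> move_arm:
  deltas:
    - [[0,0,0],[0,0,-0.08],1]
    - [[0,0,0],[0,0,-0.16],1]
    - [[0,0,0],[0,0,-0.24],1]
    - [[0,0,0],[0,0,-0.32],1]
    - [[0,0,0],[0,0,-0.4],1]
    - [[0,0,0],[0,0,-0.48],1]
    - [[0,0,0],[0,0,-0.55],1]
    - [[0,0,0],[0,0,-0.6],1]

```text
clock: 15.8
eef_pos: [0.5506, 0.0202, 0.0994]
orientation: [0.929, 0.369, 0.002, 0.001]
force: [-0.5, 0.9, 18.1]
opening: 0.142
```

```bash
python3 - <<'E'
from h import *
st()
E
```

```text
t 15.8 p [550.6  20.2  99.4] yaw 43.3 tilt [ 0.0049 -0.0001] F [-0.53  0.86 18.06] M [ 0.133 -0.011 -0.301] op 0.142 q7 -1.22
```

>>> move_arm:
  deltas:
    - [[0,0,0],[0,0,-0.08],1]
    - [[0,0,0],[0,0,-0.16],1]
    - [[0,0,0],[0,0,-0.24],1]
    - [[0,0,0],[0,0,-0.32],1]
    - [[0,0,0],[0,0,-0.4],1]
    - [[0,0,0],[0,0,-0.48],1]
    - [[0,0,0],[0,0,-0.55],1]
    - [[0,0,0],[0,0,-0.6],1]

```text
clock: 16.6
eef_pos: [0.5506, 0.0201, 0.0994]
orientation: [0.917, 0.398, 0.002, 0.001]
force: [-0.5, 0.7, 18.4]
opening: 0.144
```

```bash
python3 - <<'E'
from h import *
st()
E
```

```text
t 16.6 p [550.6  20.1  99.4] yaw 46.89 tilt [ 0.005  -0.0002] F [-0.52  0.71 18.37] M [ 0.043 -0.031 -0.347] op 0.144 q7 -1.17
```

>>> move_arm:
  deltas:
    - [[0,0,0],[0,0,-0.08],1]
    - [[0,0,0],[0,0,-0.16],1]
    - [[0,0,0],[0,0,-0.24],1]
    - [[0,0,0],[0,0,-0.32],1]
    - [[0,0,0],[0,0,-0.4],1]
    - [[0,0,0],[0,0,-0.48],1]
    - [[0,0,0],[0,0,-0.55],1]
    - [[0,0,0],[0,0,-0.6],1]

```text
clock: 17.4
eef_pos: [0.5507, 0.02, 0.0994]
orientation: [0.904, 0.426, 0.002, 0.001]
force: [-0.4, -0.5, 18.9]
opening: 0.144
```

```bash
python3 - <<'E'
from h import *
st()
E
```

```text
t 17.4 p [550.7  20.   99.4] yaw 50.49 tilt [ 0.005  -0.0003] F [-0.42 -0.47 18.86] M [-0.029 -0.076 -0.37 ] op 0.144 q7 -1.11
```

>>> move_arm:
  deltas:
    - [[0,0,0],[0,0,-0.08],1]
    - [[0,0,0],[0,0,-0.16],1]
    - [[0,0,0],[0,0,-0.24],1]
    - [[0,0,0],[0,0,-0.32],1]
    - [[0,0,0],[0,0,-0.4],1]
    - [[0,0,0],[0,0,-0.48],1]
    - [[0,0,0],[0,0,-0.54],1]
    - [[0,0,0],[0,0,-0.6],1]

```text
clock: 18.2
eef_pos: [0.5507, 0.02, 0.0994]
orientation: [0.891, 0.455, 0.002, 0.001]
force: [0.7, 0.4, 18.6]
opening: 0.145
```

```bash
python3 - <<'E'
from h import *
st()
E
```

```text
t 18.2 p [550.7  20.   99.4] yaw 54.09 tilt [ 0.0051 -0.0003] F [ 0.68  0.38 18.59] M [-0.009 -0.141 -0.333] op 0.145 q7 -1.06
```

>>> move_arm:
  deltas:
    - [[0,0,0],[0,0,-0.08],1]
    - [[0,0,0],[0,0,-0.16],1]
    - [[0,0,0],[0,0,-0.24],1]
    - [[0,0,0],[0,0,-0.32],1]
    - [[0,0,0],[0,0,-0.4],1]
    - [[0,0,0],[0,0,-0.48],1]
    - [[0,0,0],[0,0,-0.54],1]
    - [[0,0,0],[0,0,-0.6],1]

```text
clock: 19.0
eef_pos: [0.5508, 0.02, 0.0994]
orientation: [0.876, 0.482, 0.002, 0.001]
force: [0.1, 0.1, 17.9]
opening: 0.143
```

```bash
python3 - <<'E'
from h import *
st()
E
```

```text
t 19.0 p [550.8  20.   99.4] yaw 57.68 tilt [ 0.0051 -0.0004] F [ 0.08  0.14 17.87] M [ 0.004 -0.124 -0.347] op 0.143 q7 -1.01
```

>>> move_arm:
  deltas:
    - [[0,0,0],[0,0,-0.08],1]
    - [[0,0,0],[0,0,-0.16],1]
    - [[0,0,0],[0,0,-0.24],1]
    - [[0,0,0],[0,0,-0.32],1]
    - [[0,0,0],[0,0,-0.4],1]
    - [[0,0,0],[0,0,-0.48],1]
    - [[0,0,0],[0,0,-0.54],1]
    - [[0,0,0],[0,0,-0.6],1]

```text
clock: 19.8
eef_pos: [0.5508, 0.0201, 0.0994]
orientation: [0.86, 0.51, 0.002, 0.001]
force: [1.1, -0.1, 19.1]
opening: 0.145
```

```bash
python3 - <<'E'
from h import *
st()
E
```

```text
t 19.8 p [550.8  20.1  99.4] yaw 61.28 tilt [ 0.0052 -0.0002] F [ 1.11 -0.11 19.11] M [-0.04  -0.136 -0.435] op 0.145 q7 -0.95
```

>>> move_arm:
  deltas:
    - [[0,0,0],[0,0,-0.03],1]
    - [[0,0,0],[0,0,-0.06],1]
    - [[0,0,0],[0,0,-0.09],1]
    - [[0,0,0],[0,0,-0.12],1]
    - [[0,0,0],[0,0,-0.14],1]
    - [[0,0,0],[0,0,-0.16],1]
    - [[0,0,0],[0,0,-0.18],1]
    - [[0,0,0],[0,0,-0.2],1]

```text
clock: 20.6
eef_pos: [0.5508, 0.0202, 0.0994]
orientation: [0.855, 0.518, 0.002, 0.001]
force: [0.8, 0.8, 18.5]
opening: 0.141
```

```bash
python3 - <<'E'
from h import *
st()
E
```

```text
t 20.6 p [550.8  20.2  99.4] yaw 62.46 tilt [ 0.0052 -0.    ] F [ 0.81  0.79 18.5 ] M [ 0.155 -0.153 -0.619] op 0.141 q7 -0.94
```

>>> move_arm:
  deltas:
    - [[0,0,0],[0,0,0.1],1]
    - [[0,0,0],[0,0,0.2],1]
    - [[0,0,0],[0,0,0.3],1]
    - [[0,0,0],[0,0,0.4],1]
    - [[0,0,0],[0,0,0.5],1]
    - [[0,0,0],[0,0,0.5],1]
    - [[0,0,0],[0,0,0.5],1]
    - [[0,0,0],[0,0,0.5],1]

```text
clock: 21.4
eef_pos: [0.5507, 0.0202, 0.0994]
orientation: [0.868, 0.497, 0.002, 0.002]
force: [0.1, -0.1, 18.6]
opening: 0.142
```

```bash
python3 - <<'E'
from h import *
st()
E
```

```text
t 21.4 p [550.7  20.2  99.4] yaw 59.55 tilt [ 0.0052 -0.0005] F [ 0.09 -0.11 18.56] M [ 0.001 -0.061  0.332] op 0.142 q7 -0.98
```

>>> move_arm:
  deltas:
    - [[0,0,0],[0,0,0.1],1]
    - [[0,0,0],[0,0,0.2],1]
    - [[0,0,0],[0,0,0.3],1]
    - [[0,0,0],[0,0,0.3],1]
    - [[0,0,0],[0,0,0.26],1]
    - [[0,0,0],[0,0,0.23],1]
    - [[0,0,0],[0,0,0.23],1]
    - [[0,0,0],[0,0,0.23],1]

```text
clock: 22.2
eef_pos: [0.5507, 0.0202, 0.0994]
orientation: [0.874, 0.486, 0.002, 0.001]
force: [0.5, 0.1, 18.8]
opening: 0.146
```

```bash
python3 - <<'E'
from h import *
st()
E
```

```text
t 22.2 p [550.7  20.2  99.4] yaw 58.15 tilt [ 0.005  -0.0004] F [ 0.49  0.06 18.82] M [ 0.013 -0.015  0.104] op 0.146 q7 -1.0
```

>>> move_arm:
  deltas:
    - [[0,0,-0.1],[0,0,0],1]
    - [[0,0,-0.2],[0,0,0],1]
    - [[0,0,-0.3],[0,0,0],1]
    - [[0,0,-0.4],[0,0,0],1]
    - [[0,0,-0.5],[0,0,0],1]
    - [[0,0,-0.6],[0,0,0],1]
    - [[0,0,-0.66],[0,0,0],1]
    - [[0,0,-0.68],[0,0,0],1]

```text
clock: 23.0
eef_pos: [0.5493, 0.0201, 0.1044]
orientation: [0.874, 0.486, 0.001, 0.001]
force: [5.7, 0.6, 3.8]
opening: 0.143
```

```bash
python3 - <<'E'
from h import *
st()
E
```

```text
t 23.0 p [549.3  20.1 104.4] yaw 58.15 tilt [ 0.0019 -0.0001] F [5.69 0.61 3.78] M [ 0.059 -1.433  0.057] op 0.143 q7 -0.99
```

>>> move_arm:
  deltas:
    - [[0.02,0.03,0],[0,0,0],1]
    - [[0.04,0.07,0],[0,0,0],1]
    - [[0.04,0.07,-0.05],[0,0,0],1]
    - [[0.04,0.07,-0.1],[0,0,0],1]
    - [[0.04,0.07,-0.15],[0,0,0],1]
    - [[0.04,0.07,-0.2],[0,0,0],1]
    - [[0.04,0.07,-0.2],[0,0,0],1]
    - [[0.04,0.07,-0.2],[0,0,0],1]

```text
clock: 23.8
eef_pos: [0.5486, 0.0206, 0.1057]
orientation: [0.874, 0.486, -0.0, -0.0]
force: [4.3, 2.3, -1.0]
opening: 0.145
```

```bash
python3 - <<'E'
from h import *
st()
E
```

```text
t 23.8 p [548.6  20.6 105.7] yaw 58.19 tilt [-0.0011  0.0003] F [ 4.32  2.25 -1.02] M [ 0.45  -1.096  0.138] op 0.145 q7 -0.99
```

>>> move_arm:
  deltas:
    - [[0.02,0.03,-0.2],[0,0,0],1]
    - [[0.03,0.05,-0.5],[0,0,0],1]
    - [[0.03,0.05,-1],[0,0,0],1]
    - [[0.03,0.05,-1.7],[0,0,0],1]
    - [[0.03,0.05,-2.5],[0,0,0],1]
    - [[0.03,0.05,-3.3],[0,0,0],1]
    - [[0.03,0.05,-4.2],[0,0,0],1]
    - [[0.03,0.05,-5],[0,0,0],1]
  grip_force: 60

```text
clock: 24.6
eef_pos: [0.5496, 0.0202, 0.1571]
orientation: [0.874, 0.486, 0.0, 0.0]
force: [0.2, -0.4, -1.7]
opening: 0.142
```

```bash
python3 - <<'E'
from h import *
st()
E
```

```text
t 24.6 p [549.6  20.2 157.1] yaw 58.17 tilt [ 0.0002 -0.0002] F [ 0.25 -0.37 -1.72] M [-0.015  0.072 -0.01 ] op 0.142 q7 -0.95
```

```bash
python3 - <<'E'
from h import *
go(.454,.2137,.175,58.2)
go(.454,.2137,.055,58.2)
E
```

```text
cm [ 11.39 -18.33  -1.8 ] turn [ 0.003  0.001 -0.006]
cm [ 11.39 -18.33  10.2 ] turn [ 0.003  0.001 -0.006]
```

>>> move_arm:
  deltas:
    - [[0,0,-1],[0,0,0],1]
    - [[0.6,-1,-1.8],[0,0,0],1]
    - [[2.4,-4,-1.8],[0,0,0],1]
    - [[4.8,-7.8,-1.8],[0,0,0],1]
    - [[7.2,-11.6,-1.8],[0,0,0],1]
    - [[9.4,-15.2,-1.5],[0,0,0],1]
    - [[10.9,-17.5,-0.5],[0,0,0],1]
    - [[11.4,-18.3,1],[0,0,0],1]

```text
clock: 25.4
eef_pos: [0.4523, 0.2184, 0.1473]
orientation: [0.873, 0.488, 0.001, -0.001]
force: [0.6, 0.3, -2.3]
opening: 0.142
```

>>> move_arm:
  deltas:
    - [[0,0,1.5],[0,0,0],1]
    - [[0,0,3.5],[0,0,0],1]
    - [[0,0,5.3],[0,0,0],1]
    - [[0,0,6.8],[0,0,0],1]
    - [[0,0,7.7],[0,0,0],1]
    - [[0,0,8.2],[0,0,0],1]
    - [[0,0,8.5],[0,0,0],1]
    - [[0,0,8.5],[0,0,0],1]

```text
clock: 26.2
eef_pos: [0.4543, 0.2139, 0.0613]
orientation: [0.874, 0.486, 0.0, 0.0]
force: [-0.2, 0.3, -0.9]
opening: 0.145
```

```bash
python3 - <<'E'
from h import *
st()
a=cap('scene','s20')
st()
go(.454,.2137,.0496,58.2)
cv2.imwrite('pics/z20.png',cv2.resize(np.clip(a[110:240,150:300].astype(float)*1.6,0,255).astype(np.uint8),None,fx=4.6,fy=4.6,interpolation=2)[:,:,::-1])
E
```

```text
t 26.2 p [454.3 213.9  61.3] yaw 58.18 tilt [0.0002 0.0001] F [-0.22  0.34 -0.86] M [-0.017  0.059 -0.003] op 0.145 q7 -1.48
t 26.25 p [454.5 213.9  61.5] yaw 58.17 tilt [0.0005 0.0002] F [ 0.19 -0.82 -1.61] M [-0.058  0.012 -0.017] op 0.142 q7 -1.48
cm [-0.04 -0.03  1.19] turn [ 0.003 -0.005 -0.005]
```

View pics/z20.png

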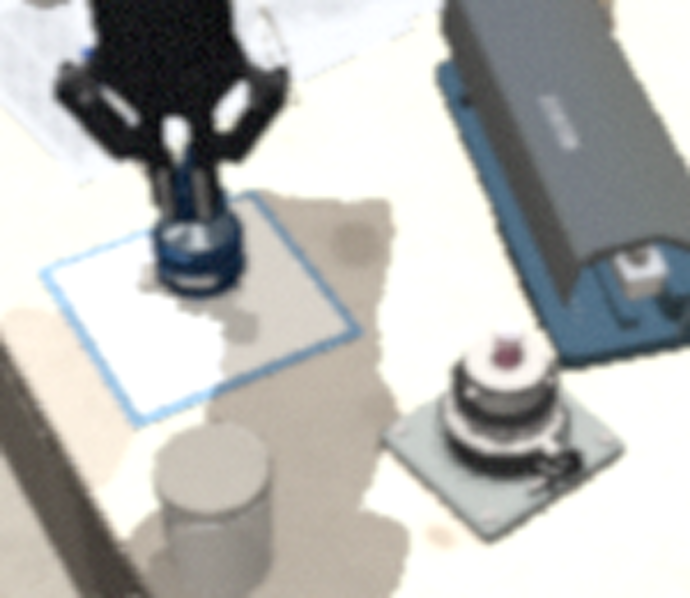

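>>> move_arm:
  deltas:
    - [[0,0,0.3],[0,0,0],1]
    - [[0,0,0.6],[0,0,0],1]
    - [[0,0,0.8],[0,0,0],1]
    - [[0,0,0.95],[0,0,0],1]
    - [[0,0,1.05],[0,0,0],1]
    - [[0,0,1.1],[0,0,0],1]
    - [[0,0,1.15],[0,0,0],1]
    - [[0,0,1.15],[0,0,0],1]

```text
clock: 27.05
eef_pos: [0.4543, 0.2137, 0.0496]
orientation: [0.874, 0.486, -0.0, 0.0]
force: [0.1, 0.5, -1.3]
opening: 0.141
```

```bash
python3 - <<'E'
from h import *
st()
E
```

```text
t 27.05 p [454.3 213.7  49.6] yaw 58.17 tilt [-0. -0.] F [ 0.06  0.54 -1.28] M [-0.029 -0.039 -0.011] op 0.141 q7 -1.5
```

Still hanging, so I'll lower it a little more.

>>> move_arm:
  deltas:
    - [[0,0,0.03],[0,0,0],1]
    - [[0,0,0.06],[0,0,0],1]
    - [[0,0,0.09],[0,0,0],1]
    - [[0,0,0.12],[0,0,0],1]
    - [[0,0,0.15],[0,0,0],1]
    - [[0,0,0.15],[0,0,0],1]
    - [[0,0,0.15],[0,0,0],1]
    - [[0,0,0.15],[0,0,0],1]

```text
clock: 27.85
eef_pos: [0.4543, 0.2135, 0.0489]
orientation: [0.874, 0.486, 0.0, 0.0]
force: [-3.2, -4.0, 13.5]
opening: 0.14
```

```bash
python3 - <<'E'
from h import *
st()
E
```

```text
t 27.85 p [454.3 213.5  48.9] yaw 58.17 tilt [ 0.0006 -0.0007] F [-3.16 -4.01 13.47] M [-0.655  0.888  0.014] op 0.14 q7 -1.5
```

>>> move_arm:
  deltas:
    - [[0,0,-0.04],[0,0,0],1]
    - [[0,0,-0.06],[0,0,0],0.8]
    - [[0,0,-0.06],[0,0,0],0.7]
    - [[0,0,-0.06],[0,0,0],0.6]
    - [[0,0,-0.06],[0,0,0],0.5]
    - [[0,0,-0.06],[0,0,0],0.5]
    - [[0,0,-0.5],[0,0,0],0.5]
    - [[0,0,-1.5],[0,0,0],0.5]
  grip_force: 30

```text
clock: 28.65
eef_pos: [0.4538, 0.2134, 0.063]
orientation: [0.874, 0.486, -0.001, -0.0]
force: [0.5, -0.5, 1.1]
opening: 0.501
```

```bash
python3 - <<'E'
from h import *
st()
a=cap('scene','s21')
cv2.imwrite('pics/z21.png',np.hstack([cv2.resize(np.clip(a[120:200,155:235].astype(float)*1.6,0,255).astype(np.uint8),(400,400),interpolation=2),cv2.resize(a[170:230,230:290],(400,400),interpolation=2)])[:,:,::-1])
E
```

```text
t 28.65 p [453.8 213.4  63. ] yaw 58.18 tilt [-0.0013 -0.0006] F [ 0.45 -0.54  1.14] M [-0.006  0.009  0.   ] op 0.501 q7 -1.48
```

View pics/z21.png

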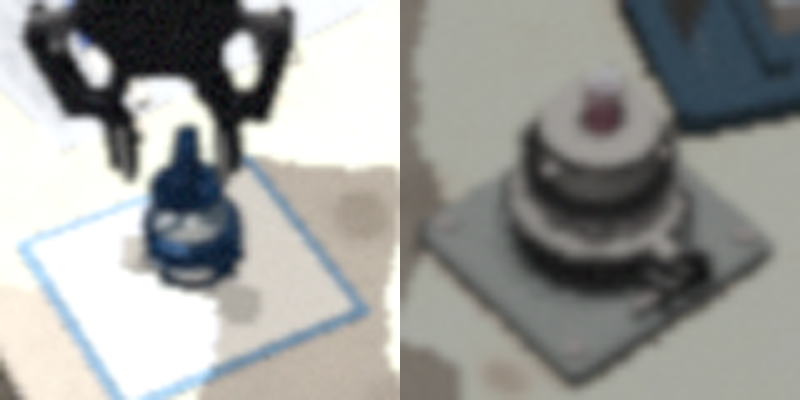

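```bash
python3 - <<'E'
from h import *
print(proj('scene',(.5495,.0202,.102)), proj('scene',(.5495,.0202,.094)))
st();go(.5497,.0202,.135,94.2)
E
```

```text
[260.36854226 181.42838978] [260.25013237 183.70934037]
t 28.7 p [454.8 214.2  65. ] yaw 58.19 tilt [0.0011 0.0006] F [ 0.47 -0.18  1.48] M [ 0.018 -0.032 -0.015] op 0.504 q7 -1.48
cm [-11.47  18.3   -7.  ] turn [ 0.009 -0.008 -6.001]
```

>>> move_arm:
  deltas:
    - [[0,0,-2.5],[0,0,0],0.5]
    - [[0,0,-5.5],[0,0,0],0.5]
    - [[-1.2,2,-7.2],[0,0,0],0.5]
    - [[-3.5,5.6,-7.2],[0,0,-1.2],0.5]
    - [[-6,9.6,-7.2],[0,0,-2.5],0.5]
    - [[-8.6,13.7,-7.2],[0,0,-3.8],0.5]
    - [[-10.6,17,-7.2],[0,0,-5],0.5]
    - [[-11.5,18.3,-7],[0,0,-6],0.5]

```text
clock: 29.5
eef_pos: [0.551, 0.0145, 0.1335]
orientation: [0.681, 0.732, -0.0, 0.001]
force: [-0.8, -0.4, -1.1]
opening: 0.498
```

>>> move_arm:
  deltas:
    - [[0,0,0],[0,0,0],0.5]
    - [[0,0,0],[0,0,0],0.5]
    - [[0,0,0],[0,0,0],0.5]
    - [[0,0,0],[0,0,0],0.5]
    - [[0,0,0.5],[0,0,0],0.5]
    - [[0,0,1.2],[0,0,0],0.5]
    - [[0,0,1.5],[0,0,0],0.5]
    - [[0,0,1.5],[0,0,0],0.5]

```text
clock: 30.3
eef_pos: [0.5486, 0.0195, 0.1173]
orientation: [0.681, 0.732, -0.001, -0.0]
force: [0.1, -1.1, -0.1]
opening: 0.502
```

```bash
python3 - <<'E'
from h import *
st()
a=cap('scene','s22')
cv2.imwrite('pics/z22.png',np.hstack([cv2.resize(np.clip(a[130:230,210:310].astype(float)*1.6,0,255).astype(np.uint8),(580,580),interpolation=2)])[:,:,::-1])
go(.5497,.0202,.071,94.2)
E
```

```text
t 30.3 p [548.6  19.5 117.3] yaw 94.18 tilt [-0.0014 -0.0001] F [ 0.06 -1.07 -0.1 ] M [ 0.035 -0.011 -0.001] op 0.502 q7 -0.45
cm [0.06 0.09 4.67] turn [-0.008 -0.    -0.004]
```

View pics/z22.png

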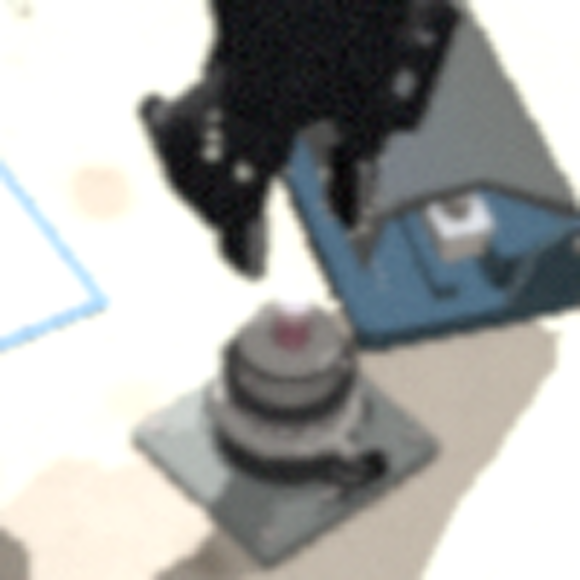

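>>> move_arm:
  deltas:
    - [[0.06,0.1,0.6],[0,0,0],0.5]
    - [[0.06,0.1,1.4],[0,0,0],0.5]
    - [[0.06,0.1,2.3],[0,0,0],0.5]
    - [[0.06,0.1,3.1],[0,0,0],0.5]
    - [[0.06,0.1,3.7],[0,0,0],0.5]
    - [[0.06,0.1,4.1],[0,0,0],0.5]
    - [[0.06,0.1,4.3],[0,0,0],0.5]
    - [[0.06,0.1,4.3],[0,0,0],0.5]

```text
clock: 31.15
eef_pos: [0.55, 0.0201, 0.0749]
orientation: [0.681, 0.732, -0.0, -0.0]
force: [-0.2, -1.1, -0.4]
opening: 0.497
```

```bash
python3 - <<'E'
from h import *
st()
a=cap('scene','s23')
cv2.imwrite('pics/z23.png',np.hstack([cv2.resize(np.clip(a[130:230,210:310].astype(float)*1.6,0,255).astype(np.uint8),(580,580),interpolation=2)])[:,:,::-1])
E
```

```text
t 31.15 p [550.   20.1  74.9] yaw 94.17 tilt [-0.0003 -0.    ] F [-0.22 -1.08 -0.38] M [0.031 0.037 0.01 ] op 0.497 q7 -0.49
```

View pics/z23.png

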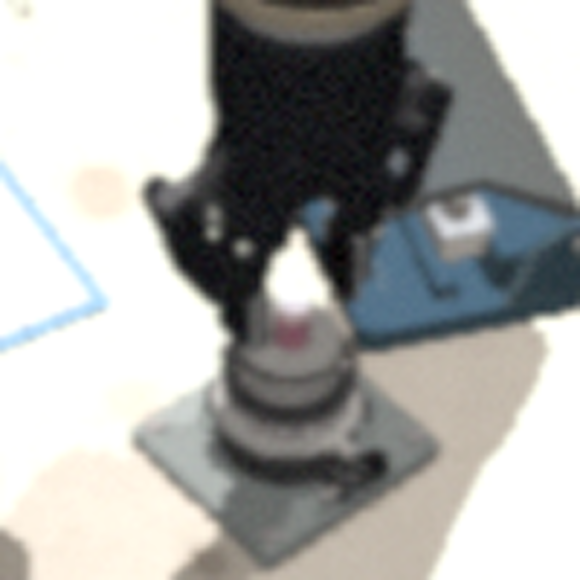

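>>> move_arm:
  deltas:
    - [[0,0,-0.1],[0,0,0],0.6]
    - [[0,0,-0.1],[0,0,0],0.7]
    - [[0,0,-0.1],[0,0,0],0.76]
    - [[0,0,-0.1],[0,0,0],0.82]
    - [[0,0,-0.1],[0,0,0],0.88]
    - [[0,0,-0.1],[0,0,0],1]
    - [[0,0,-0.1],[0,0,0],1]
    - [[0,0,-0.1],[0,0,0],1]
  grip_force: 20

```text
clock: 32.0
eef_pos: [0.5502, 0.0201, 0.0762]
orientation: [0.681, 0.732, 0.0, 0.0]
force: [-0.9, -0.9, 3.1]
opening: 0.154
```

```bash
python3 - <<'E'
from h import *
st()
E
```

```text
t 32.0 p [550.2  20.1  76.2] yaw 94.17 tilt [ 0.0002 -0.    ] F [-0.89 -0.86  3.07] M [-0.041  0.031 -0.017] op 0.154 q7 -0.49
```

>>> move_arm:
  deltas:
    - [[0,0,-0.3],[0,0,0],1]
    - [[0,0,-0.8],[0,0,0],1]
    - [[0,0,-1.6],[0,0,0],1]
    - [[0,0,-2.6],[0,0,0],1]
    - [[0,0,-3.8],[0,0,0],1]
    - [[0,0,-5],[0,0,0],1]
    - [[0,0,-6],[0,0,0],1]
    - [[0,0,-6.5],[0,0,0],1]
  grip_force: 25

```text
clock: 32.8
eef_pos: [0.5506, 0.0203, 0.1426]
orientation: [0.681, 0.732, 0.001, 0.001]
force: [0.3, -0.0, -0.9]
opening: 0.147
```

```bash
python3 - <<'E'
from h import *
st()
a=cap('scene','s24')
st()
cv2.imwrite('pics/z24.png',np.hstack([cv2.resize(np.clip(a[120:220,210:310].astype(float)*1.6,0,255).astype(np.uint8),(580,580),interpolation=2)])[:,:,::-1])
go(.4575,-.2552,.142,94.2)
go(.4575,-.2552,.142,94.2,pos=[.5497,.0201,.142])
E
```

```text
t 32.8 p [550.6  20.3 142.6] yaw 94.16 tilt [0.0017 0.    ] F [ 0.28 -0.03 -0.91] M [0.004 0.016 0.001] op 0.147 q7 -0.42
t 32.85 p [550.8  20.2 142.8] yaw 94.16 tilt [ 0.002  -0.0001] F [0.7  0.88 0.89] M [0.007 0.024 0.045] op 0.15 q7 -0.42
cm [-26.79 -11.31   0.06] turn [ 0.019  0.002 -0.006]
cm [-2.679e+01 -1.119e+01 -2.000e-02] turn [ 0.019  0.002 -0.006]
```

View pics/z24.png

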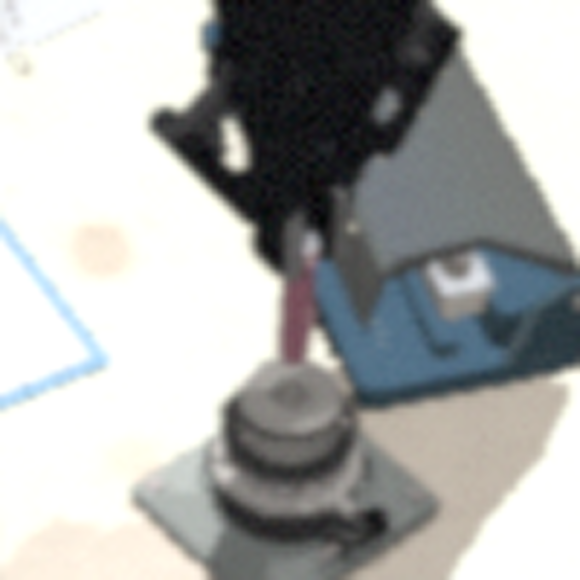

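>>> move_arm:
  deltas:
    - [[-1,-0.4,0],[0,0,0],1]
    - [[-4,-1.7,0],[0,0,0],1]
    - [[-8,-3.4,0],[0,0,0],1]
    - [[-12.2,-5.1,0],[0,0,0],1]
    - [[-16.4,-6.9,0],[0,0,0],1]
    - [[-20.6,-8.7,0],[0,0,0],1]
    - [[-24,-10.1,0],[0,0,0],1]
    - [[-26,-10.9,0],[0,0,0],1]

```text
clock: 33.65
eef_pos: [0.4574, -0.2514, 0.1402]
orientation: [0.683, 0.731, -0.001, -0.001]
force: [0.6, -0.2, -0.1]
opening: 0.149
```

>>> move_arm:
  deltas:
    - [[-0.6,-0.2,0],[0,0,0],1]
    - [[-0.8,-0.3,0],[0,0,0],1]
    - [[-0.8,-0.3,0.5],[0,0,0],1]
    - [[-0.8,-0.3,1.2],[0,0,0],1]
    - [[-0.8,-0.3,2],[0,0,0],1]
    - [[-0.8,-0.3,2.6],[0,0,0],1]
    - [[-0.8,-0.3,3],[0,0,0],1]
    - [[-0.8,-0.3,3],[0,0,0],1]

```text
clock: 34.45
eef_pos: [0.4576, -0.2549, 0.1103]
orientation: [0.681, 0.733, -0.0, -0.001]
force: [-0.4, -0.4, 0.2]
opening: 0.148
```

```bash
python3 - <<'E'
from h import *
st()
a=cap('scene','s25'); b=cap('top','t25')
st()
cv2.imwrite('pics/z25.png',np.hstack([cv2.resize(np.clip(a[250:360,240:350].astype(float)*1.4,0,255).astype(np.uint8),(580,580),interpolation=2)])[:,:,::-1])
go(.4573,-.2552,.112,94.2)
print(proj('scene',(.4573,-.2552,.07)),proj('scene',(.4573,-.2552,.138)),proj('scene',(.4573,-.2552,.04)))
E
```

```text
t 34.45 p [ 457.6 -254.9  110.3] yaw 94.2 tilt [-0.0011  0.0006] F [-0.44 -0.36  0.21] M [ 0.018  0.08  -0.057] op 0.148 q7 0.1
t 34.55 p [ 458.  -255.2  111.1] yaw 94.18 tilt [-0.      0.0001] F [-0.26  0.41 -0.34] M [-0.02  -0.03  -0.042] op 0.152 q7 0.1
cm [ 0.   -0.07 -0.09] turn [-0.    -0.001 -0.003]
[294.3832888  297.57252154] [298.16876024 280.36598393] [292.87067696 304.44796964]
```

View pics/z25.png

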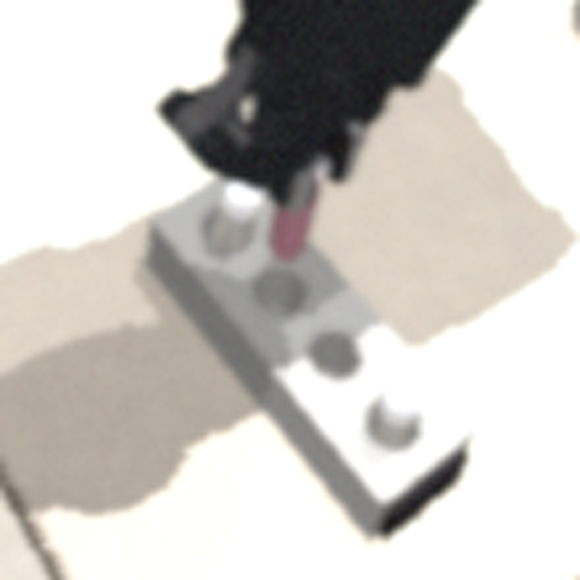

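>>> move_arm:
  deltas:
    - [[0,-0.05,0.6],[0,0,0],1]
    - [[0,-0.05,1.4],[0,0,0],1]
    - [[0,-0.05,2.2],[0,0,0],1]
    - [[0,-0.05,2.8],[0,0,0],1]
    - [[0,-0.05,3.2],[0,0,0],1]
    - [[0,-0.05,3.6],[0,0,0],1]
    - [[0,-0.05,4],[0,0,0],1]
    - [[0,-0.05,4],[0,0,0],1]

```text
clock: 35.35
eef_pos: [0.4572, -0.2552, 0.0706]
orientation: [0.681, 0.732, -0.0, -0.0]
force: [-0.1, -0.2, -0.0]
opening: 0.151
```

```bash
python3 - <<'E'
from h import *
st()
a=cap('scene','s26')
cv2.imwrite('pics/z26.png',np.hstack([cv2.resize(np.clip(a[250:360,240:350].astype(float)*1.4,0,255).astype(np.uint8),(580,580),interpolation=2)])[:,:,::-1])
E
```

```text
t 35.35 p [ 457.2 -255.2   70.6] yaw 94.18 tilt [-0.0006  0.0003] F [-0.11 -0.16 -0.04] M [-0.01   0.066  0.024] op 0.151 q7 0.06
```

View pics/z26.png

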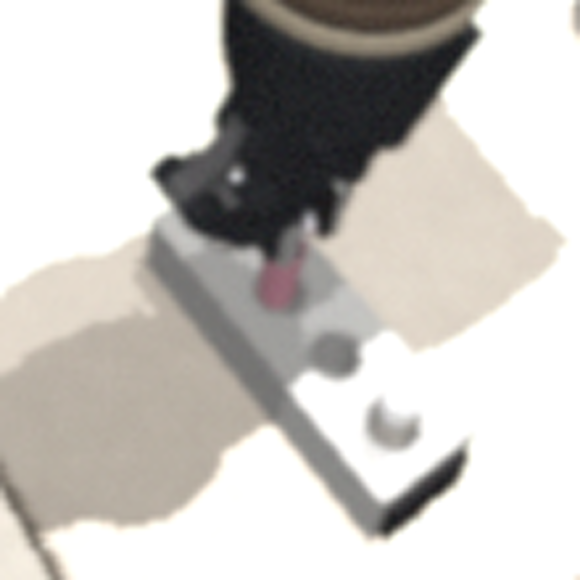

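>>> move_arm:
  deltas:
    - [[0,0,0.4],[0,0,0],1]
    - [[0,0,0.8],[0,0,0],1]
    - [[0,0,1.2],[0,0,0],1]
    - [[0,0,1.6],[0,0,0],1]
    - [[0,0,1.9],[0,0,0],1]
    - [[0,0,2.2],[0,0,0],1]
    - [[0,0,2.35],[0,0,0],1]
    - [[0,0,2.4],[0,0,0],1]

```text
clock: 36.2
eef_pos: [0.4573, -0.2553, 0.0469]
orientation: [0.681, 0.732, -0.0, -0.0]
force: [1.1, -0.1, -0.4]
opening: 0.147
```

```bash
python3 - <<'E'
from h import *
st()
E
```

```text
t 36.2 p [ 457.3 -255.3   46.9] yaw 94.18 tilt [-0.0002  0.0001] F [ 1.13 -0.07 -0.36] M [ 0.039 -0.064  0.012] op 0.147 q7 0.03
```

>>> move_arm:
  deltas:
    - [[0,0,0.03],[0,0,0],1]
    - [[0,0,0.06],[0,0,0],1]
    - [[0,0,0.09],[0,0,0],1]
    - [[0,0,0.12],[0,0,0],1]
    - [[0,0,0.12],[0,0,0],1]
    - [[0,0,0.12],[0,0,0],1]
    - [[0,0,0.12],[0,0,0],1]
    - [[0,0,0.12],[0,0,0],1]

```text
clock: 37.0
eef_pos: [0.4576, -0.2554, 0.0461]
orientation: [0.681, 0.732, 0.0, 0.0]
force: [-0.9, -0.6, 5.1]
opening: 0.149
```

```bash
python3 - <<'E'
from h import *
st()
E
```

```text
t 37.0 p [ 457.6 -255.4   46.1] yaw 94.17 tilt [ 0.0004 -0.0003] F [-0.9  -0.56  5.09] M [-0.065  0.076 -0.012] op 0.149 q7 0.03
```

The vial foot met the floor at TCP 46.1 mm, against 46.2 expected. I'll release and rise.

>>> move_arm:
  deltas:
    - [[0,0,0],[0,0,0],0.8]
    - [[0,0,0],[0,0,0],0.7]
    - [[0,0,0],[0,0,0],0.6]
    - [[0,0,0],[0,0,0],0.55]
    - [[0,0,-0.5],[0,0,0],0.55]
    - [[0,0,-1.5],[0,0,0],0.55]
    - [[0,0,-3],[0,0,0],0.55]
    - [[0,0,-5],[0,0,0],0.55]

```text
clock: 37.8
eef_pos: [0.4572, -0.2551, 0.0971]
orientation: [0.681, 0.732, 0.0, -0.0]
force: [0.0, -1.0, 0.6]
opening: 0.446
```

>>> move_arm:
  deltas:
    - [[0,0,-3],[0,0,0],0.5]
    - [[0,0,-6],[0,0,0],0.5]
    - [[0,0,-8],[0,0,0],0.5]
    - [[-4,0,-8],[0,0,0],0.5]
    - [[-8,0,-8],[0,0,0],0.5]
    - [[-12,0,-8],[0,0,0],0.5]
    - [[-16,0,-8],[0,0,0],0.5]
    - [[-18,0,-8],[0,0,0],0.5]

```text
clock: 38.6
eef_pos: [0.4695, -0.4391, 0.1771]
orientation: [0.682, 0.731, -0.0, 0.001]
force: [-0.0, 0.4, -0.5]
opening: 0.499
```

```bash
python3 - <<'E'
from h import *
a=cap('scene','s27');b=cap('top','t27')
st()
cv2.imwrite('pics/z27.png',np.hstack([cv2.resize(np.clip(a[250:360,240:350].astype(float)*1.4,0,255).astype(np.uint8),(400,400),interpolation=2),cv2.resize(b[150:270,140:380][:, :],(400,200),interpolation=2).repeat(2,0)])[:,:,::-1])
E
```

```text
t 38.7 p [ 469.5 -438.7  176.7] yaw 93.89 tilt [ 0.0005 -0.0012] F [ 0.14 -0.39  0.12] M [-0.047 -0.026 -0.01 ] op 0.501 q7 0.42
```

View pics/z27.png

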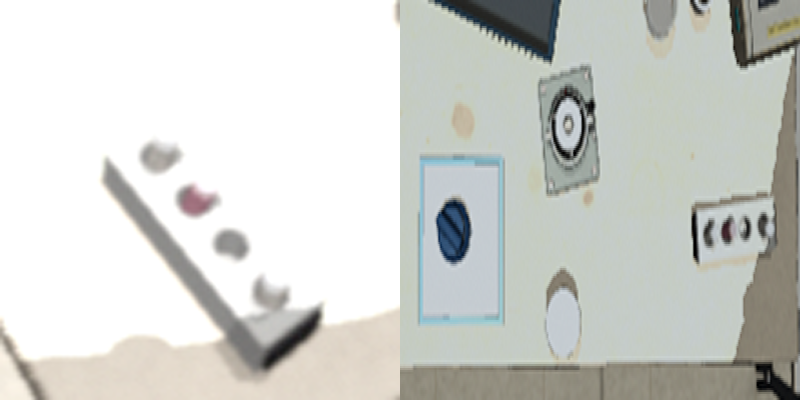

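View pics/s27.png

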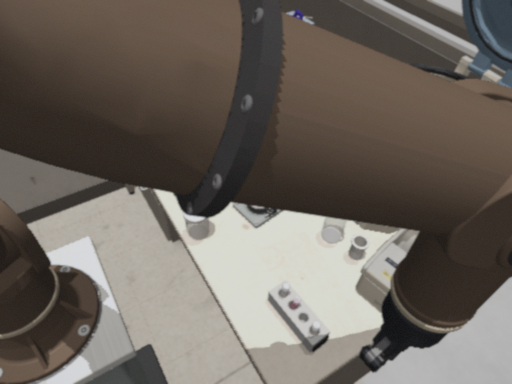

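```bash
python3 - <<'E'
from h import *
a=load('s27')
cv2.imwrite('pics/z28.png',cv2.resize(a[270:350,260:340],(560,560),interpolation=2)[:,:,::-1])
print(proj('scene',(.4573,-.2552,.072)),proj('scene',(.4573,-.2552,.082)))
b=load('t27');h=cv2.cvtColor(b,cv2.COLOR_RGB2HSV);m=cv2.inRange(h,(100,110,30),(125,255,255));m[:195]=0;m[248:]=0;m[:,:155]=0;m[:,200:]=0
k=np.argwhere(m)[:,::-1];c=(k.min(0)+k.max(0))/2;print('cap',c,onz('top',*c,.03))
E
```

```text
[294.48733252 297.09959968] [295.01380948 294.70654353]
cap [171.5 218.5] [0.46168753 0.2245239  0.03      ]
```

View pics/z28.png

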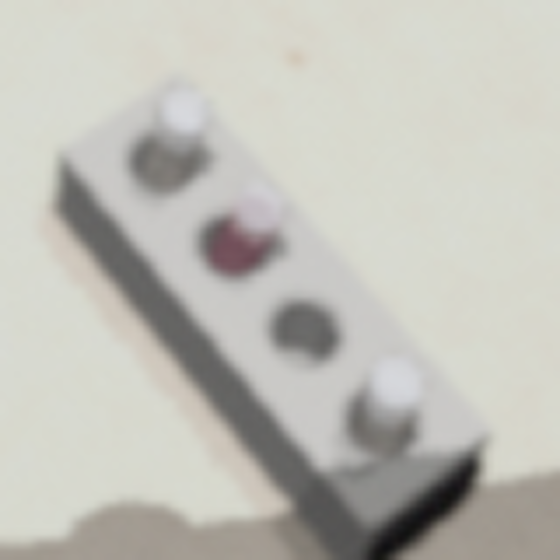

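```bash
python3 - <<'E'
from h import *
st(); print(ctrl.finish_job())
E
```

```text
t 38.7 p [ 469.5 -438.7  176.7] yaw 93.89 tilt [ 0.0005 -0.0012] F [ 0.14 -0.39  0.12] M [-0.047 -0.026 -0.01 ] op 0.501 q7 0.42
the job is handed in; nothing more can be done
None
```

I unloaded the cup and handed the job in at 38.7 s; no verdict comes back, so the result rests on my own checks.

**Cap:**
- I pressed it down about 4 mm (about 18 N) and turned it anticlockwise against a steady friction of about 0.33 N m. The stop came about 56° from the start, at 0.62 N m.
- I eased it about 3° back, and it came up with only its own weight on the wrist. I then lifted it straight off and stood it on the pad, released near the pad's centre.

**Vial:** I stood the pink vial in the free bore next to the left-hand clear vial (bore_b). It met the floor within 0.1 mm of the expected height, and I then released it and moved the arm clear.

**Last checks:**
- The final pictures show the cap upright on the pad and the vial down in its bore. The clear vials, beaker and specimen cup look undisturbed; I did not measure their positions.
- The vial's top shows about 2 pixels (roughly 4 mm) to one side, which suggests it leans slightly within the bore's slack.
- A rough colour mask put the cap about 1 cm from where I released it. That is still well within the limits, but I did not follow it up.

**What disagreed:** the fingertips sat about 15–20 mm higher than the stated tool geometry. The first close therefore passed above the wing without touching it, and I set the grip heights from pictures and contact instead. The green dot could not be seen in either camera, so I found the release point by feel.

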